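# Shut and lock the filter hatch with its quarter-turn fasteners

## Task

The filter has been changed, so close up the grey filter unit on the bench: push its open hatch down with your fingertips, then, with a fingertip or two in the slot of each of the two round fasteners in turn, press the hatch down against its sprung pins and turn the fastener a quarter turn clockwise as far as it goes, so that both cams hold the hatch shut. Work from the outside only: do not grip or raise the hatch, or touch its underside, and do not disturb the tools and parts lying round the unit. Finish clear of everything.

Things in the scene. Friction and masses are not known exactly. Their poses are not given: they have to be found in the camera images.
- filter_unit: grey sheet-metal unit, fixed, 235 (x) x 300 (y) x 105 mm high, hatch on top. Origin: centre of its underside, on the bench; x to its back (hinge side), y to its left, z up; its front, with louvres and drain plug, faces the robot. Shut, the hatch has its two fasteners at x = -0.054, y = +0.078 (left) and -0.078 (right). A dial 16 mm high and a switch stand behind the hinge
- hatch (a joint): hatch hinge, rad: 0 = pressed hard down, grows as the front edge rises. Starts at 0.4 to 0.75 and stays where left; 1 to 4 N near the front closes it. Two sprung pins in the front rim stop it ajar at about 0.06; pressing on to 0 takes about 7 to 11 N at a fastener, and it springs back unless a fastener holds it. Locked it rests at about 0.015
- hatch_hinge (a point): middle of the hinge line, at the hatch's back edge, level with its outer face: 66 mm behind the unit's centre, 111 mm above the bench. The hatch is a grey plate 172 mm deep, 250 mm wide and 4 mm thick
- left_fastener (a joint): turn of the left fastener, rad: 0 = open stop, grows clockwise seen from above to 1.57 = locked stop. Starts 0 to 0.25; turns at about 0.1 N m and stays where left. Beneath the hatch it carries a cam tongue that swings under a fixed keeper when the hatch is pressed hard down; with the hatch ajar the tongue strikes the keeper's side and stops short, near 0.8 rad
- right_fastener (a joint): turn of the right fastener, as the left one; it too locks clockwise seen from above
- left_slot: finger slot in the dark round head (73 mm across) of the left fastener: 58 x 28 mm, 16 mm deep, ends closed. Origin: centre of the slot's floor, on the turning axis, 120 mm from the hinge line. x runs along the slot (either way round is alike), z out of the hatch. The slot lies parallel to the unit's front edge when open, fore and aft when locked. Turned only from the slot: a fixed bezel rings the head
- right_slot: the same slot in the right fastener. With the hatch pressed hard down either slot's floor is 99 mm above the bench, with the hatch ajar on its pins about 106 mm. The bezel round each head is 94 mm across and stands 5 mm above the hatch, 1 mm above the head. A small fingertip (22 x 17 mm) has up to 0.65 rad of play in the slot and must turn that much further; two tips spread 40 mm along the slot have about 0.1
- hatch_push (a point): point on the plain outer face of the hatch, midway between the two fasteners (62 mm clear between their bezels), 120 mm from the hinge line, 52 mm from the front edge: a place to push. Nothing stands over the unit; to the right of it a clamp stand holds a tall upright shock absorber, which an arm swinging in from the right must pass with care
- hatch_gasket: black rubber gasket frame, 1.6 mm thick, under the edge of the hatch: its underside, not to be touched. Origin on the hinge line, axes of the hatch (x to the back, z out of the hatch)
- spanner_12: steel combination spanner, 163 mm long, lying in front of the unit; a bystander. Origin at its underside
- damper_piston: flat white damper piston with a black band, 44 mm across, 14 mm high, lying off the unit's front left corner; a bystander. Origin at its underside
- driver_black: screwdriver with a black handle, 189 mm long, lying along the unit's left side; a bystander. Origin at its underside
- seal_bullet: white pointed seal guide, 30 mm across, 52 mm high, standing at the unit's left side, towards the back; a bystander. Origin at its underside
- shelf_bottle: dark bottle with a brown cap, 47 mm across, 122 mm high, standing to the left of the unit; a bystander. Origin at its underside
- oiler: squeeze bottle with a red spout, 48 mm across, 141 mm high, standing behind the unit; a bystander. Origin at its underside
- shim_stack: small stack of shims, 36 mm across, 10 mm high, lying behind the unit; a bystander. Origin at its underside

How it is judged:
By the outcome, as a careful person would: the job done as asked, in the order asked, and still so for the second after the job is handed in, with the robot touching nothing.
It also fails if it takes over 59 s, if anything falls off the work surface, if the arm or the gripper's body presses on something with over 40 N, if the wrist force passes 120 N, or if a joint passes its speed limit or range.

## Robot

A 7-joint arm with a two-finger parallel gripper is mounted at the origin on a cart in front of the work surface, level with it; the furniture and walls round the work are solid. World frame = base frame: x ahead of the robot, y to its left, z up, the work surface at z = 0. Lengths are in mm, angles in rad, forces in N, time in s.
With the tool pointing down it reaches from about 425 to 800 mm from the base axis. Payload 8.3 kg.
Tool frame: the origin (TCP) lies midway between the tips of the shut fingers; the grasp point (between the pads) lies manip.grip_depth behind it (manip.grip_depth is the distance from the TCP to the grasp point, in mm); z points along the fingers, y is the direction in which the jaws open and shut (so a half turn about z gives the same grasp; the last joint's range is limited). The gripper opens to 85 mm and grips with 20 to 120 N. Pads are 22 mm wide; open, the fingers measure 114 mm over their backs; the gripper's body (76 mm by 85 mm) begins 54 mm behind the grasp point. The pads swing forward as they close: fully open they stand 13 mm farther back than shut.
Start: joints at [1.277, 0.383, 0.016, 1.37, -0.006, 1.388, -0.046], TCP at [143.012, -608.4, 231.279] pointing down, gripper open.
Joint ranges: [-2.95, 2.95], [-0.25, 2.06], [-1.52, 1.56], [0.18, 2.33], [-1.44, 4.58], [0.02, 2.06], [-3.01, 3.01]. Speed limits (rad/s): [2.39, 2.39, 3.01, 3.01, 3.14, 3.14, 3.14].

## Interface

Orientations are given as a rotation vector (axis times angle).
In Python, from bench import manip gives the robot as it stands.
- The arm moves only by the shell command python3 -m jog 'ROWS' [FORCE]. ROWS is JSON, a list of rows, each an object with "offset": the shift along the tool's x, y, z in m, a list of three; "twist": the turn about the tool's z in rad; "jaw": the closure, from 0 (fully open) to 1 (shut). A call has 1 to 8 rows; each row is the pose to reach, as a shift and turn from the pose commanded when the call began, along the tool's axes at that moment; what a row does not reach only later rows make up. A row lasts 1/8 s, in which the tool goes at most 62.5 mm and 10.7 degrees, less where a joint would pass 70% of its speed; a pose out of reach is approached as far as the arm can. A call with a gripper value outside its range is refused whole. The fingers move at their own pace and stop on an object; FORCE is the grip in N (left out, the last holds). Time passes only in rows, so rows that repeat a pose let the fingers close. It gives the time, the measured TCP pose, the force and the opening at its end, in the units of the state.
- manip.read_state(): the state, without advancing time (a new reading comes with each control period).
- manip.get_image(name): name is "scene" or "top" or "wrist"; returns a dict with "img" (400x640x3 uint8, blue, green, red), "depth" (400x640 float32, mm along the optical axis (not along the pixel's ray), 0 where there is no reading), "camera_matrix" (3x3 intrinsics, pixels), "k1" (the pictures are not rectified: a ray, as slopes to the right and down, at radius r is drawn at 1 + k1 r^2 times it, then the intrinsics apply), "extrinsics" (4x4, takes a point from camera to world coordinates). Camera axes: x right, y down, z forward; pixel columns grow to the right and rows downward; lengths in mm; the calibration is good to about 2 mm. A picture is of the moment at which its call begins.
- manip.close_job(): hands the job in, once; it reports no verdict.
The state is a dict: "t": time; "q": joint angles; "qvel": joint speeds; "joint_efforts": joint torques, N m; "tcp_pos": TCP position; "ee_rot": TCP orientation; "ft_force": force on the tool from outside, world axes, zero at the start; "torque": the same for the moment, N m; "grip_width": finger opening in mm.
Only numpy, scipy, OpenCV 4.12 (cv2) and the standard library are available. Lean on these libraries where they do the work, as an engineer would, in place of code of your own. Each camera call takes 0.05 s, during which the arm holds its last target.

## Working session

There is one attempt and no reset: what is moved stays moved. The work goes in short steps, Python scripts to look and compute and a shell command to move; the robot and the scene stay as the last step left them, time stands still between calls to the robot, and variables do not carry over. Pictures are saved under pics/ and viewed, and the job is handed in when it is done.

```bash
ls; mkdir -p pics
python3 - <<'E'
from bench import manip
import cv2
s=manip.read_state(); print(s, manip.grip_depth)
for n in("scene","top","wrist"):
    d=manip.get_image(n); cv2.imwrite(f"pics/{n}0.png",d["img"]); print(n,d["camera_matrix"].tolist(),d["k1"],d["extrinsics"].round(3).tolist())
E
```

```text
pics
{'t': 0.0, 'q': array([ 1.27710036,  0.38424196,  0.01636238,  1.3711588 , -0.00632798,
        1.38818517, -0.04651741]), 'qvel': array([-0.00118103,  0.00089972, -0.00187916,  0.00123557,  0.00173873,
        0.00092394,  0.00115994]), 'joint_efforts': array([-2.03907912e-04, -6.27595639e+01,  8.44229199e-01, -3.71821225e+01,
        1.64757326e-02,  1.44627146e-02, -1.75088445e-06]), 'tcp_pos': array([ 142.90706957, -607.92903918,  230.2742871 ]), 'ee_rot': array([-3.11876961e+00, -3.61587942e-01,  3.56744522e-04]), 'ft_force': array([-0.20329091,  0.51623178,  0.58096582]), 'torque': array([-0.00681567, -0.00422992, -0.00998909]), 'grip_width': 85.53084544666807} 18.700000000000003
scene [[387.3277229120456, 0.0, 323.62748546389815], [0.0, 387.3277229120456, 191.82178011591753], [0.0, 0.0, 1.0]] -0.07055035452712798 [[-0.837, -0.409, 0.365, 222.637], [-0.547, 0.643, -0.535, 737.884], [-0.016, -0.647, -0.762, 744.609], [0.0, 0.0, 0.0, 1.0]]
top [[480.5376734919468, 0.0, 315.95715045014987], [0.0, 480.5376734919468, 194.7930919735417], [0.0, 0.0, 1.0]] -0.006525686749698994 [[-0.024, -0.994, 0.106, 416.342], [-1.0, 0.024, -0.005, 268.47], [0.003, -0.106, -0.994, 950.252], [0.0, 0.0, 0.0, 1.0]]
wrist [[315.0613473248893, 0.0, 328.0349861142885], [0.0, 315.0613473248893, 203.4296976918862], [0.0, 0.0, 1.0]] -0.005240713397743248 [[0.228, -0.939, -0.258, 207.623], [-0.974, -0.221, -0.059, -592.728], [-0.002, 0.265, -0.964, 373.369], [0.0, 0.0, 0.0, 1.0]]
```

View pics/scene0.png

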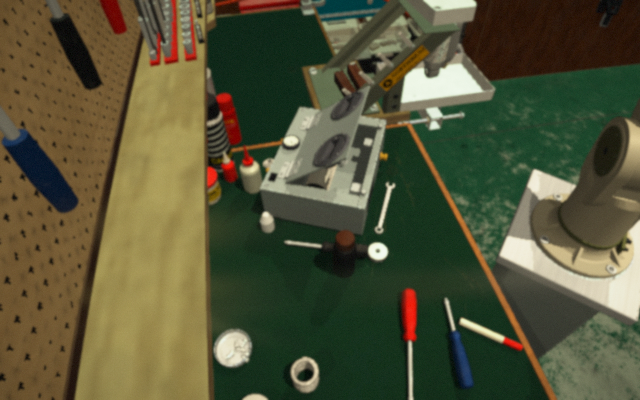

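View pics/top0.png

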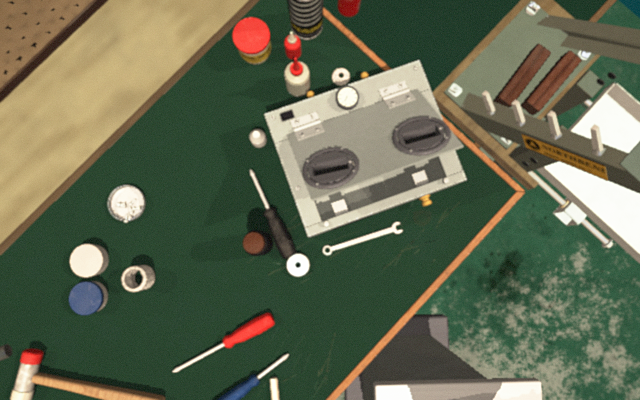

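View pics/wrist0.png

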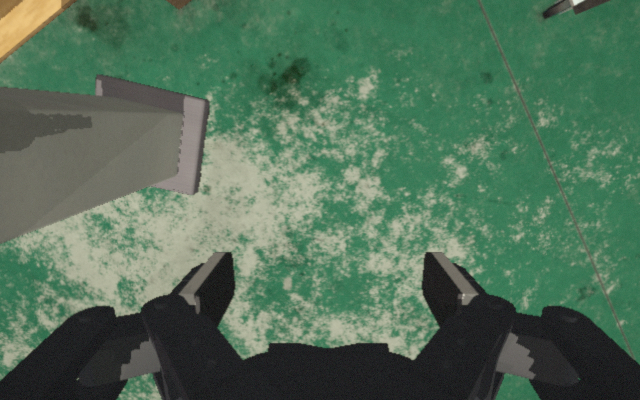

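```bash
cat > h.py <<'E'
import numpy as np, cv2
from bench import manip
from scipy.spatial.transform import Rotation as R
def und(d,px):
    K=d["camera_matrix"];k=d["k1"]
    p=np.atleast_2d(np.asarray(px,float)); s=np.stack([(p[:,0]-K[0,2])/K[0,0],(p[:,1]-K[1,2])/K[1,1]],1)
    u=s.copy()
    for _ in range(8): u=s/(1+k*(u**2).sum(1,keepdims=True))
    return u
def ray(d,px):
    u=und(d,px);E=d["extrinsics"]
    return E[:3,3],np.c_[u,np.ones(len(u))]@E[:3,:3].T
def plane(d,px,z):
    o,v=ray(d,px); return o+v*((z-o[2])/v[:,2])[:,None]
def cloud(d):
    h,w=d["depth"].shape; yy,xx=np.mgrid[:h,:w]
    o,v=ray(d,np.c_[xx.ravel(),yy.ravel()]); P=o+v*d["depth"].ravel()[:,None]
    P[d["depth"].ravel()<=0]=np.nan
    return P.reshape(h,w,3)
def proj(d,P):
    E=d["extrinsics"];p=(np.atleast_2d(P)-E[:3,3])@E[:3,:3]; u=p[:,:2]/p[:,2:]
    u=u*(1+d["k1"]*(u**2).sum(1,keepdims=True)); K=d["camera_matrix"]
    return u*[K[0,0],K[1,1]]+K[:2,2]
E
python3 - <<'E'
from h import *
d=manip.get_image("top"); C=cloud(d)
np.save("top0.npy",C)
big=cv2.resize(d["img"][40:260,220:520],None,fx=2.6,fy=2.6,interpolation=cv2.INTER_CUBIC); cv2.imwrite("pics/topc.png",big)
for p in [(264,115),(415,62),(466,180),(307,236)]: print(p,plane(d,p,105).round(0),C[p[1],p[0]].round(0))
np.set_printoptions(suppress=True,linewidth=200)
for y in range(5,260,20): print(y,[tuple(C[y,x].round(0).astype(int)) if C[y,x,0]==C[y,x,0] else None for x in (440,480,520,560,600)])
s=manip.get_image("scene"); S=cloud(s)
for p in [(430,30),(440,10),(380,60),(350,40),(470,60),(350,95),(405,70),(440,60)]: print(p,S[p[1],p[0]].round(0))
cv2.imwrite("pics/scc.png",cv2.resize(s["img"][0:260,200:500],None,fx=2.3,fy=2.3,interpolation=cv2.INTER_CUBIC))
E
```

```text
(264, 115) [[653. 354. 105.]] [653. 354. 105.]
(415, 62) [[745.  77. 105.]] [744.  78. 108.]
(466, 180) [[526.  -3. 105.]] [540. -38.  -2.]
(307, 236) [[434. 281. 105.]] [436. 283.   0.]
5 [(np.int64(908), np.int64(-4), np.int64(0)), (np.int64(907), np.int64(-88), np.int64(-1)), (np.int64(889), np.int64(-157), np.int64(30)), (np.int64(902), np.int64(-254), np.int64(2)), (np.int64(901), np.int64(-338), np.int64(1))]
25 [(np.int64(865), np.int64(-2), np.int64(-1)), (np.int64(863), np.int64(-85), np.int64(1)), (np.int64(843), np.int64(-150), np.int64(39)), (np.int64(827), np.int64(-214), np.int64(69)), (np.int64(804), np.int64(-262), np.int64(115))]
45 [(np.int64(822), np.int64(0), np.int64(-1)), (np.int64(806), np.int64(-71), np.int64(32)), (np.int64(801), np.int64(-147), np.int64(39)), (np.int64(799), np.int64(-226), np.int64(40)), (np.int64(778), np.int64(-277), np.int64(86))]
65 [(np.int64(779), np.int64(2), np.int64(-1)), (np.int64(763), np.int64(-66), np.int64(37)), (np.int64(755), np.int64(-138), np.int64(54)), (np.int64(747), np.int64(-207), np.int64(69)), (np.int64(1078), np.in
[... 1712 characters left out ...]
p.int64(19), np.int64(0)), (np.int64(449), np.int64(-59), np.int64(2)), (np.int64(474), np.int64(-491), np.int64(-820)), (np.int64(471), np.int64(-636), np.int64(-815)), (np.int64(443), np.int64(-294), np.int64(8))]
245 [(np.int64(412), np.int64(22), np.int64(0)), (np.int64(405), np.int64(-340), np.int64(-824)), (np.int64(401), np.int64(-487), np.int64(-824)), (np.int64(397), np.int64(-634), np.int64(-821)), (np.int64(394), np.int64(-783), np.int64(-823))]
(430, 30) [ 517. -193.  270.]
(440, 10) [ 513. -230.  309.]
(380, 60) [1002. -969. -361.]
(350, 40) [ 796. -275.  125.]
(470, 60) [  686. -1702.  -623.]
(350, 95) [604.  55. 186.]
(405, 70) [ 549. -142.  169.]
(440, 60) [ 510. -321.  123.]
```

View pics/topc.png

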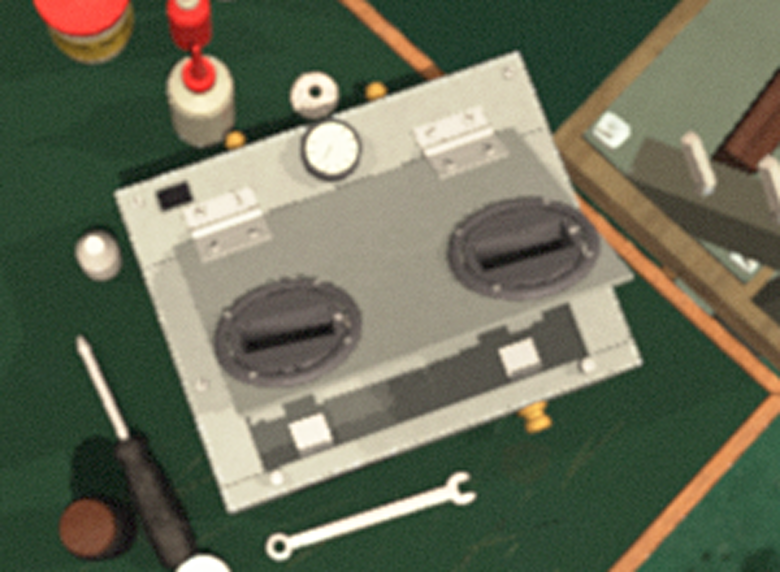

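View pics/scc.png

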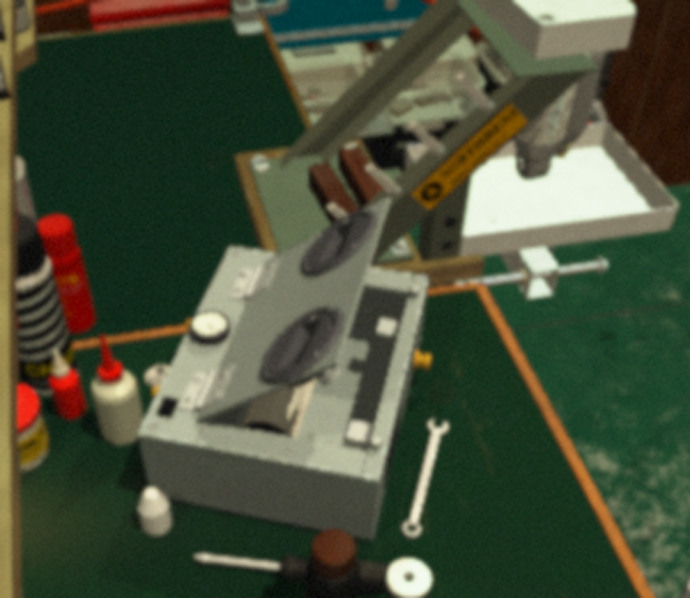

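Run:
```python
from h import *
np.set_printoptions(suppress=True,linewidth=200)
s=manip.get_image("scene"); S=cloud(s).reshape(-1,3); C=np.load("top0.npy"); T=C.reshape(-1,3)
A=np.r_[S,T];A=A[np.isfinite(A).all(1)]
m=(A[:,2]>40)&(A[:,1]<400)&(A[:,0]>200)&(A[:,0]<900)&(A[:,1]>-700)
A=A[m]
# max-height grid 50mm
gx=np.arange(200,900,50);gy=np.arange(400,-700,-50)
print("x\\y",gy)
for x in gx[::-1]:
    print(x,[int(A[k][:,2].max()) if (k:=(A[:,0]>=x)&(A[:,0]<x+50)&(A[:,1]<=y)&(A[:,1]>y-50)).sum()>3 else 0 for y in gy])
# top rim
k=(abs(C[...,2]-105)<4); k[:, :240]=0;k[:,480:]=0;k[:50]=0;k[250:]=0
n,l,st,ce=cv2.connectedComponentsWithStats(k.astype(np.uint8)); print(st[:6])
p=C[k][:,:2].astype(np.float32); 
i=1+np.argmax(st[1:,4]); p=C[k][:,:2].astype(np.float32)
print(cv2.minAreaRect(p),len(p))
# hatch plane
h=np.nan_to_num(C[...,2]); k=(h>130)&(h<260); k[:, :260]=0;k[:,470:]=0;k[:90]=0;k[200:]=0
P=C[k]; c=np.median(P,0)
for _ in range(8):
    u,sv,vt=np.linalg.svd(P-P.mean(0),full_matrices=False); n=vt[2]*np.sign(vt[2,2]); r=(P-P.mean(0))@n; P=P[abs(r)<max(3,1.5*r.std())]
print(len(P),P.mean(0),n,r.std(),"angle",np.arccos(n[2]),"dir",np.arctan2(-n[1],-n[0]))
```

```text
x\y [ 400  350  300  250  200  150  100   50    0  -50 -100 -150 -200 -250 -300 -350 -400 -450 -500 -550 -600 -650]
850 [489, 449, 356, 356, 149, 0, 0, 0, 0, 0, 0, 54, 54, 0, 0, 0, 0, 0, 0, 0, 0, 0]
800 [322, 323, 329, 0, 0, 0, 0, 0, 0, 0, 42, 60, 106, 122, 0, 0, 0, 0, 0, 0, 0, 0]
750 [325, 322, 98, 0, 0, 0, 0, 0, 0, 41, 73, 74, 126, 170, 188, 0, 0, 0, 0, 0, 0, 0]
700 [324, 119, 143, 118, 109, 111, 113, 51, 54, 74, 75, 76, 77, 194, 240, 245, 0, 0, 0, 0, 0, 0]
650 [106, 115, 110, 124, 129, 140, 149, 108, 124, 168, 74, 75, 41, 45, 269, 248, 0, 0, 0, 0, 0, 0]
600 [108, 128, 141, 153, 164, 182, 195, 193, 0, 170, 220, 166, 265, 294, 282, 0, 0, 0, 0, 0, 0, 0]
550 [0, 147, 181, 195, 204, 217, 221, 220, 0, 148, 273, 270, 310, 312, 124, 0, 0, 0, 0, 0, 0, 0]
500 [0, 112, 216, 221, 221, 221, 221, 118, 105, 0, 217, 273, 311, 312, 310, 223, 81, 0, 119, 68, 0, 0]
450 [0, 106, 221, 220, 110, 110, 109, 44, 0, 0, 0, 270, 310, 312, 312, 223, 213, 0, 41, 0, 0, 0]
400 [127, 0, 108, 114, 0, 0, 0, 0, 0, 0, 0, 0, 0, 310, 311, 0, 0, 0, 0, 0, 0, 0]
350 [0, 0, 0, 0, 0, 0, 0, 0, 0, 0, 0, 0, 0, 0, 46, 42, 43, 0, 0, 0, 0, 0]
300 [0, 0, 0, 0, 0, 0, 0, 0, 0, 0, 0, 0, 0, 0, 0, 0, 0, 0, 0, 0, 0, 0]
250 [0, 0, 0, 0, 0, 0, 0, 0, 0, 0, 0, 0, 0, 0, 0, 0, 0, 0, 0, 0, 0, 0]
200 [0, 0, 0, 0, 0, 0, 0, 0, 0, 0, 0, 0, 0, 0, 0, 0, 0, 0, 0, 0, 0, 0]
[[     0      0    640    400 248829]
 [   264     60    202    177   7141]
 [   293     65      6      6     15]
 [   345     85      1      1      1]
 [   284    118      1      1      1]
 [   442    119      1      1      1]]
((609.7456665039062, 223.26487731933594), (298.60723876953125, 379.0097351074219), 18.40708351135254) 7171
6433 [579.96840144 172.74819915 175.27877647] [0.59749728 0.1991893  0.77673716] 1.2405153442431742 angle 0.6813277331184249 dir -2.8198066378416264
```

```bash
python3 -m jog '[{"offset":[0,-0.03,-0.055],"twist":0,"jaw":1},{"offset":[0,-0.05,-0.11],"twist":0,"jaw":1},{"offset":[0,-0.08,-0.165],"twist":0,"jaw":1},{"offset":[0,-0.11,-0.22],"twist":0,"jaw":1},{"offset":[0,-0.14,-0.26],"twist":0,"jaw":1},{"offset":[0,-0.14,-0.26],"twist":0,"jaw":1}]'
python3 - <<'E'
from h import *
np.set_printoptions(suppress=True,linewidth=200)
s=manip.read_state(); print(s["t"],s["q"].round(3),s["tcp_pos"],R.from_rotvec(s["ee_rot"]).as_matrix().round(3).tolist())
d=manip.get_image("wrist"); cv2.imwrite("pics/w1.png",d["img"])
d=manip.get_image("scene"); cv2.imwrite("pics/s1.png",d["img"])
E
```

```text
t: 1.05
tcp_pos: [110.7, -471.3, 496.3]
ee_rot: [3.112, 0.361, 0.003]
ft_force: [0.2, -0.4, -0.8]
grip_width: 0.4
1.05 [ 1.26   0.095  0.017  1.144 -0.002  1.893 -0.064] [ 110.67605489 -471.27429562  496.28739098] [[0.973, 0.229, 0.003], [0.229, -0.973, -0.009], [0.001, 0.009, -1.0]]
```

View pics/w1.png

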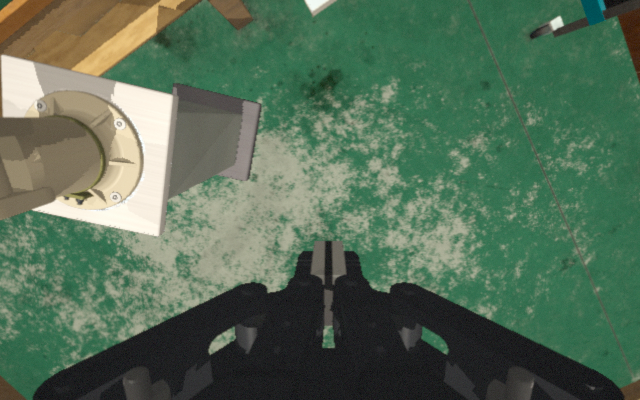

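View pics/s1.png

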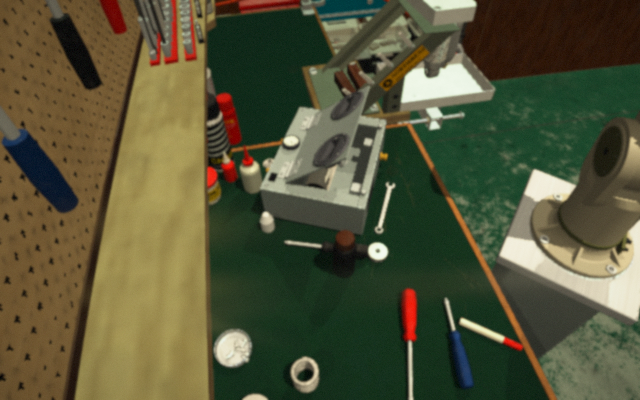

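```bash
python3 -m jog '[{"offset":[0.05,-0.011,0],"twist":0,"jaw":1},{"offset":[0.1,-0.022,0],"twist":0,"jaw":1},{"offset":[0.15,-0.033,0],"twist":0,"jaw":1},{"offset":[0.2,-0.045,0],"twist":0,"jaw":1},{"offset":[0.2,-0.045,0],"twist":0,"jaw":1}]'
python3 - <<'E'
from h import *
np.set_printoptions(suppress=True,linewidth=200)
s=manip.read_state(); print(s["t"],s["q"].round(3))
d=manip.get_image("wrist"); cv2.imwrite("pics/w2.png",d["img"]); A=cloud(d).reshape(-1,3);A=A[np.isfinite(A).all(1)];print(d["extrinsics"].round(2)[:3,3])
gx=np.arange(200,900,50);gy=np.arange(200,-700,-50)
print(gy)
for x in gx[::-1]:
    print(x,[int(A[k][:,2].max()) if (k:=(A[:,0]>=x)&(A[:,0]<x+50)&(A[:,1]<=y)&(A[:,1]>y-50)).sum()>3 else 0 for y in gy])
E
```

```text
t: 1.78
tcp_pos: [299.3, -380.3, 488.8]
ee_rot: [-3.115, -0.374, 0.001]
ft_force: [-0.5, -0.5, 0.3]
grip_width: 0.1
1.775 [ 0.996  0.108 -0.18   1.147  0.018  1.892 -0.51 ]
[ 364.03 -364.87  631.72]
[ 200  150  100   50    0  -50 -100 -150 -200 -250 -300 -350 -400 -450 -500 -550 -600 -650]
850 [0, 0, 0, 0, 0, 0, 0, 0, 0, 0, 0, 0, 0, 0, 0, 0, -816, -812]
800 [0, 0, 0, 0, 0, 0, 0, 0, 0, 0, 0, 0, 0, 0, 0, 0, 0, -811]
750 [0, 0, 0, 0, 0, 0, 0, 0, 0, 0, 0, 0, 0, 0, 0, 0, 0, -820]
700 [0, -817, -813, -813, 0, 0, 0, 0, 0, 0, 0, 0, 0, 0, 0, 0, 0, 0]
650 [0, -811, -812, -811, -813, -644, 0, 0, 0, 0, 0, 0, 0, 0, 0, 0, 0, 0]
600 [0, -815, -627, -811, -812, -649, -814, 0, 0, 0, 0, 0, 0, 0, 0, 0, 0, -23]
550 [0, 0, -626, -625, -812, -810, -116, -102, 0, 0, 0, 0, 0, 44, 152, 0, 0, -25]
500 [0, 0, 0, 0, -309, 1, 2, 2, 44, 6, 176, 230, 233, 246, 215, 114, -61, -38]
450 [-606, 5, 3, 5, 4, 4, 2, -812, 44, 312, 313, 230, 231, 7, 44, 41, -9, -59]
400 [7, 7, 5, 3, 3, 3, -811, -810, -813, 311, 313, 7, 7, 43, 43, -810, -811, -812]
350 [3, 3, 3, 3, 3, -809, -813, -811, -812, -810, 44, 44, 44, 43, -811, -812, -812, -811]
300 [3, 3, 2, 3, -814, -811, -810, -811, -810, -811, 581, 588, 581, -810, -811, -811, -813, -810]
250 [3, 2, 3, -812, -812, -813, -811, -812, -813, -812, 582, 557, 556, -810, -812, -812, -811, -811]
200 [3, 4, -811, -813, -812, -811, -813, -812, -810, -810, -813, -812, -812, -812, -809, -813, -811, -811]
```

View pics/w2.png

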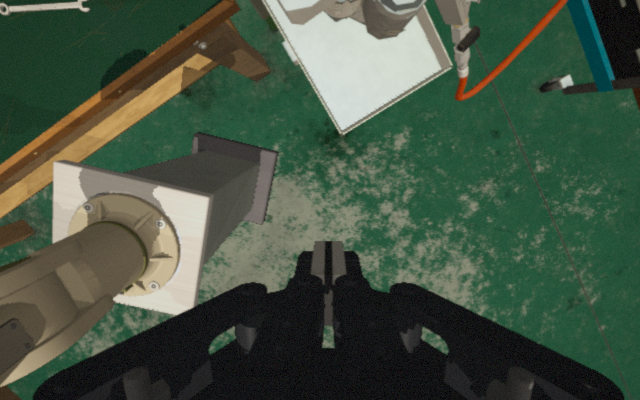

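```bash
python3 -m jog '[{"offset":[0.044,-0.036,0],"twist":0,"jaw":1},{"offset":[0.089,-0.072,0],"twist":0,"jaw":1},{"offset":[0.133,-0.107,0],"twist":0,"jaw":1},{"offset":[0.178,-0.143,0],"twist":0,"jaw":1},{"offset":[0.178,-0.143,0],"twist":0,"jaw":1}]'
python3 - <<'E'
from h import *
np.set_printoptions(suppress=True,linewidth=200)
s=manip.read_state(); print(s["t"],s["q"].round(3))
d=manip.get_image("wrist"); cv2.imwrite("pics/w3.png",d["img"]); A=cloud(d).reshape(-1,3);A=A[np.isfinite(A).all(1)];print(d["extrinsics"].round(2)[:3,3])
gx=np.arange(300,900,50);gy=np.arange(300,-400,-50)
print(gy)
for x in gx[::-1]:
    print(x,[int(A[k][:,2].max()) if (k:=(A[:,0]>=x)&(A[:,0]<x+50)&(A[:,1]<=y)&(A[:,1]>y-50)).sum()>3 else 0 for y in gy])
E
```

```text
t: 2.45
tcp_pos: [437.6, -199.6, 489.9]
ee_rot: [-3.117, -0.372, 0.002]
ft_force: [-0.0, -0.9, -0.7]
grip_width: -0.2
2.45 [ 0.703  0.114 -0.394  1.145  0.044  1.894 -1.008]
[ 502.44 -184.02  632.81]
[ 300  250  200  150  100   50    0  -50 -100 -150 -200 -250 -300 -350]
850 [0, 0, 0, 0, 0, 0, 0, 0, 0, 0, 0, -812, -813, 0]
800 [0, 0, 0, 0, 0, 0, 0, 0, 0, 0, -808, -810, 0, 0]
750 [0, 0, 0, 0, 0, 0, 0, 0, 0, -814, -811, -100, 0, 0]
700 [0, 0, 0, 0, -816, -815, 0, 0, 0, -811, 39, 56, 44, 0]
650 [0, 0, 0, 0, 0, 8, 46, 112, 70, 72, 40, 44, 277, 313]
600 [0, 0, 0, 66, 107, 109, 31, 152, 220, 166, 269, 313, 314, 313]
550 [14, 196, 201, 216, 220, 220, 3, 146, 271, 266, 313, 314, 474, 361]
500 [174, 220, 221, 221, 220, 117, 106, 3, 215, 272, 313, 314, 498, 362]
450 [116, 117, 108, 108, 108, 43, 3, 3, 3, 590, 590, 583, 314, 313]
400 [107, 108, 6, 7, 7, 3, 3, 4, 583, 584, 581, 311, 312, 6]
350 [17, 4, 3, 4, 3, 2, 3, -813, -811, -811, -814, -810, 44, 44]
300 [3, 3, 3, 3, 3, 3, -811, -811, -812, -810, -812, -811, -813, 43]
```

View pics/w3.png

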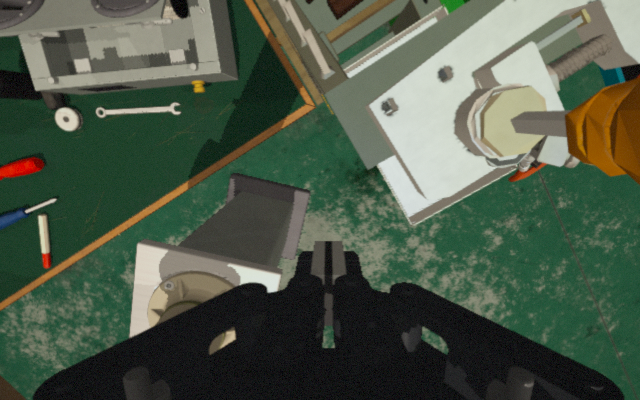

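```bash
python3 -m jog '[{"offset":[0.02,-0.055,0],"twist":0,"jaw":1},{"offset":[0.04,-0.11,0],"twist":0,"jaw":1},{"offset":[0.06,-0.165,0],"twist":0,"jaw":1},{"offset":[0.08,-0.22,0],"twist":0,"jaw":1},{"offset":[0.1,-0.275,0],"twist":0,"jaw":1},{"offset":[0.12,-0.33,0.03],"twist":0,"jaw":1},{"offset":[0.12,-0.33,0.03],"twist":0,"jaw":1}]'
python3 - <<'E'
from h import *
np.set_printoptions(suppress=True,linewidth=200)
s=manip.read_state(); print(s["t"],s["q"].round(3))
d=manip.get_image("wrist"); cv2.imwrite("pics/w4.png",d["img"]); np.savez("w4.npz",**d)
print(d["extrinsics"].round(2)[:3])
E
```

```text
t: 3.38
tcp_pos: [476.7, 147.8, 458.5]
ee_rot: [-3.12, -0.368, 0.007]
ft_force: [0.6, -0.4, 0.8]
grip_width: 0.2
3.375 [ 0.227  0.17  -0.716  1.181  0.113  1.835 -1.789]
[[  0.23  -0.94  -0.26 541.96]
 [ -0.97  -0.22  -0.06 163.52]
 [ -0.     0.27  -0.96 601.14]]
```

View pics/w4.png

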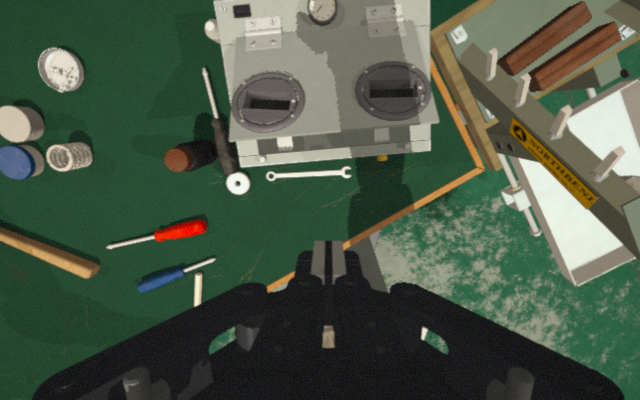

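Run:
```python
from h import *
np.set_printoptions(suppress=True,linewidth=200)
C=np.load("top0.npy")
k=(abs(C[...,2]-105)<4); k[:, :240]=0;k[:,480:]=0;k[:50]=0;k[250:]=0
n,l,st,ce=cv2.connectedComponentsWithStats(k.astype(np.uint8)); i=1+np.argmax(st[1:,4])
P=C[l==i]; r=cv2.minAreaRect(P[:,:2].astype(np.float32)); print(r,P[:,2].mean())
# wrist: unit top
d=dict(np.load("w4.npz")); d["k1"]=float(d["k1"]); W=cloud(d)
k=(abs(W[...,2]-106)<4); k[:,:200]=0;k[:,440:]=0;k[180:]=0
n,l,st,ce=cv2.connectedComponentsWithStats(k.astype(np.uint8)); i=1+np.argmax(st[1:,4])
P=W[l==i]; print(cv2.minAreaRect(P[:,:2].astype(np.float32)),P[:,2].mean())
h=np.nan_to_num(W[...,2]); k=(h>130)&(h<240); k[:,:220]=0;k[:,440:]=0;k[180:]=0
P=W[k]
for _ in range(8):
    u,sv,vt=np.linalg.svd(P-P.mean(0),full_matrices=False); n=vt[2]*np.sign(vt[2,2]); q=(P-P.mean(0))@n; P=P[abs(q)<max(3,1.5*q.std())]
print(len(P),P.mean(0),n,"angle",np.arccos(n[2]),np.arctan2(n[1],n[0]))
```

```text
((592.5125732421875, 176.01144409179688), (236.0328826904297, 300.239990234375), 18.42293357849121) 105.73126161194348
((637.1729736328125, 191.24624633789062), (136.55935668945312, 299.0530700683594), 18.49273109436035) 105.65264777284776
11698 [580.03544044 171.17057815 174.61733223] [0.59612771 0.199381   0.77773965] angle 0.6797344704093 0.3227644018257666
```

```bash
python3 -m jog '[{"offset":[0.045,0.001,0.03],"twist":-0.04,"jaw":1},{"offset":[0.085,0.002,0.07],"twist":-0.087,"jaw":1},{"offset":[0.085,0.002,0.13],"twist":-0.087,"jaw":1},{"offset":[0.085,0.002,0.185],"twist":-0.087,"jaw":1},{"offset":[0.085,0.002,0.235],"twist":-0.087,"jaw":1},{"offset":[0.085,0.002,0.235],"twist":-0.087,"jaw":1}]'
python3 -c "
from h import *
s=manip.read_state(); print(s['q'].round(3)); d=manip.get_image('wrist'); cv2.imwrite('pics/w5.png',d['img'])"
```

```text
t: 4.18
tcp_pos: [559.5, 158.7, 222.6]
ee_rot: [3.101, 0.489, -0.012]
ft_force: [-0.4, -0.4, 0.3]
grip_width: 0.1
[ 0.203  0.382 -0.707  1.476  0.249  1.384 -1.775]
```

View pics/w5.png

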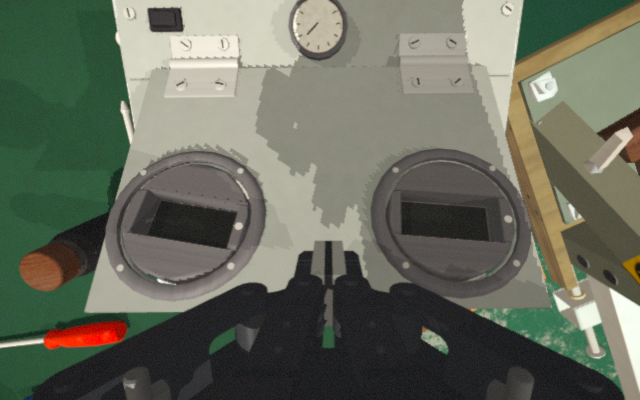

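```bash
python3 -m jog '[{"offset":[0,-0.005,0.018],"twist":0,"jaw":1},{"offset":[-0.006,-0.005,0.031],"twist":0,"jaw":1},{"offset":[-0.012,-0.005,0.043],"twist":0,"jaw":1},{"offset":[-0.016,-0.005,0.056],"twist":0,"jaw":1},{"offset":[-0.02,-0.005,0.069],"twist":0,"jaw":1},{"offset":[-0.023,-0.005,0.082],"twist":0,"jaw":1},{"offset":[-0.025,-0.005,0.094],"twist":0,"jaw":1},{"offset":[-0.025,-0.005,0.1],"twist":0,"jaw":1}]'
python3 -m jog '[{"offset":[0,0,0.004],"twist":0,"jaw":1},{"offset":[0,0,0.006],"twist":0,"jaw":1},{"offset":[0,0,0.006],"twist":0,"jaw":1}]'
python3 -c "
from h import *
s=manip.read_state(); print(s['q'].round(3)); d=manip.get_image('wrist'); cv2.imwrite('pics/w6.png',d['img'])"
```

```text
t: 5.22
tcp_pos: [534.7, 160.3, 125.3]
ee_rot: [3.102, 0.497, -0.002]
ft_force: [-0.7, 0.3, 1.1]
grip_width: -0.2
t: 5.6
tcp_pos: [535.3, 160.7, 120.4]
ee_rot: [-3.102, -0.497, -0.001]
ft_force: [-0.3, 0.2, -0.1]
grip_width: -0.2
[ 0.205  0.409 -0.699  1.682  0.284  1.154 -1.822]
```

View pics/w6.png

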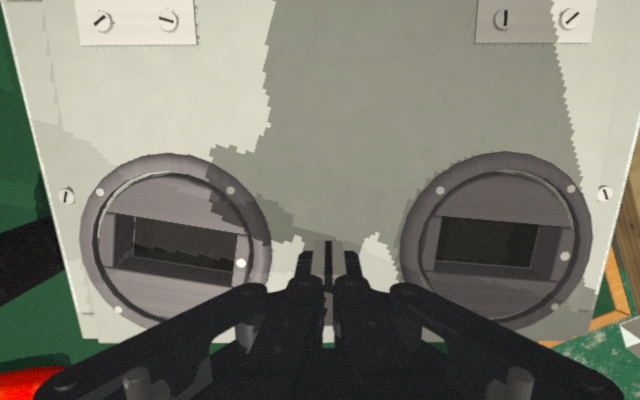

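```bash
python3 -m jog '[{"offset":[0,0,0.002],"twist":0,"jaw":1},{"offset":[0,0,0.004],"twist":0,"jaw":1},{"offset":[0,0,0.004],"twist":0,"jaw":1}]'
python3 -m jog '[{"offset":[0,0,0.0015],"twist":0,"jaw":1},{"offset":[0,0,0.003],"twist":0,"jaw":1}]'
```

```text
t: 6.02
tcp_pos: [535.4, 160.7, 117.0]
ee_rot: [3.102, 0.497, 0.001]
ft_force: [-1.4, -0.2, 6.1]
grip_width: 0.0
t: 6.28
tcp_pos: [535.3, 160.7, 114.3]
ee_rot: [3.102, 0.497, 0.001]
ft_force: [-4.1, -1.1, 9.1]
grip_width: 0.1
```

```bash
python3 -m jog '[{"offset":[0,0,-0.04],"twist":0,"jaw":1},{"offset":[0,0,-0.09],"twist":0,"jaw":0.6},{"offset":[0,0,-0.14],"twist":0,"jaw":0.6},{"offset":[0,0,-0.14],"twist":0,"jaw":0.6}]'
python3 - <<'E'
from h import *
s=manip.read_state(); print(s['q'].round(3),s["grip_width"]); d=manip.get_image('wrist'); cv2.imwrite('pics/w7.png',d['img']); np.savez("w7.npz",**d)
d=manip.get_image('top'); cv2.imwrite('pics/t7.png',cv2.resize(d["img"][40:260,220:520],None,fx=2.6,fy=2.6,interpolation=cv2.INTER_CUBIC)); np.savez("t7.npz",**d)
E
```

```text
t: 6.78
tcp_pos: [537.0, 161.7, 257.8]
ee_rot: [-3.101, -0.497, -0.012]
ft_force: [-0.2, -0.3, -0.7]
grip_width: 33.8
[ 0.23   0.305 -0.731  1.489  0.206  1.418 -1.761] 33.759352481934386
```

View pics/w7.png

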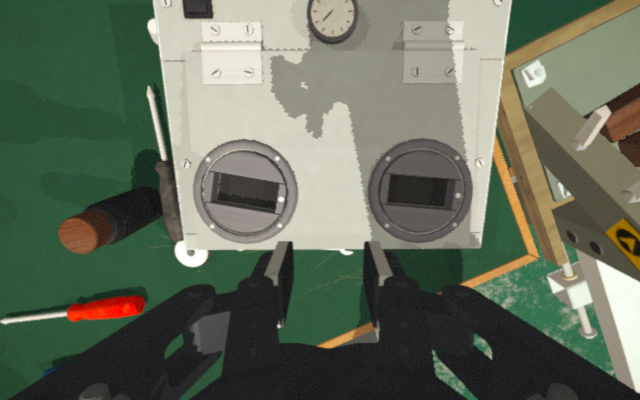

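View pics/t7.png

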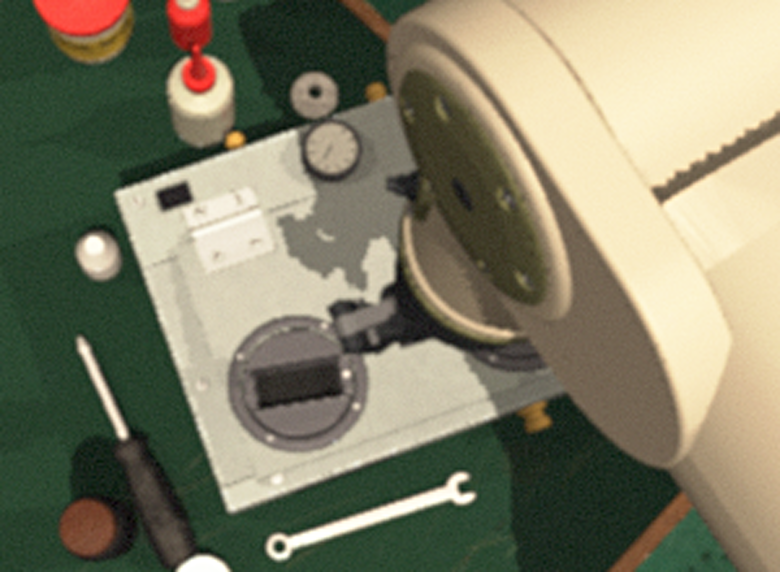

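```bash
cat > meas.py <<'E'
from h import *
import sys
def meas(d,zb=122,zf=106,tag="",cen=((516.1,232.9),(565.5,84.9))):
    g=cv2.cvtColor(d["img"],cv2.COLOR_BGR2GRAY); vis=d["img"].copy()
    W=cloud(d)
    for n,c in zip("LR",cen):
        px=proj(d,[*c,zb])[0]
        h,w=g.shape; yy,xx=np.mgrid[:h,:w]
        P=plane(d,np.c_[xx.ravel(),yy.ravel()],zb).reshape(h,w,3)
        rr=np.hypot(P[...,0]-c[0],P[...,1]-c[1])
        Pf=plane(d,np.c_[xx.ravel(),yy.ravel()],zf).reshape(h,w,3)
        m=((g<45)&(rr<40)).astype(np.uint8); m=cv2.morphologyEx(m,cv2.MORPH_OPEN,np.ones((3,3),np.uint8))
        k,l,st,ce=cv2.connectedComponentsWithStats(m)
        if k<2: print(n,"no slot"); continue
        i=1+np.argmax(st[1:,4]); q=Pf[l==i][:,:2].astype(np.float32)
        r=cv2.minAreaRect(q); b=cv2.boxPoints(r); e=[b[1]-b[0],b[2]-b[1]]; e=max(e,key=np.linalg.norm)
        a=np.arctan2(e[1],e[0])
        # depth floor
        zfl=np.median(W[...,2][l==i])
        b2=((g<115)&(rr<60)).astype(np.uint8)
        k2,l2,st2,_=cv2.connectedComponentsWithStats(b2); i2=1+np.argmax(st2[1:,4])
        cs,_=cv2.findContours((l2==i2).astype(np.uint8),cv2.RETR_EXTERNAL,cv2.CHAIN_APPROX_NONE)
        pc=max(cs,key=cv2.contourArea)[:,0].astype(float); wp=plane(d,pc,zb-3)[:,:2]
        rad=np.hypot(*(wp-c).T); wp=wp[(rad>42)&(rad<52)]
        A=np.c_[2*wp,np.ones(len(wp))]; s=np.linalg.lstsq(A,(wp**2).sum(1),rcond=None)[0]
        # turn: 0 when slot along uy (yaw .322+pi/2); clockwise positive
        t=(.322+np.pi/2-a+np.pi/4)%np.pi-np.pi/4
        print(n,"slot c",np.round(r[0],1),"size",np.round(r[1],1),"turn",round(float(t),3),"floor z",round(float(zfl),1),"bezel c",s[:2].round(1),"R",round(float(np.sqrt(s[2]+s[0]**2+s[1]**2)),1),len(wp))
def load(f):
    d=dict(np.load(f)); d["k1"]=float(d["k1"]); return d
E
python3 - <<'E'
from meas import *
meas(load("w7.npz")); meas(load("t7.npz"))
d=load("w7.npz");W=cloud(d);k=np.isfinite(W).all(2)
# hatch plane heights near front/back, between fasteners
for hh in (-20,-60,-120,-160):
    for yy in(0,):
        p=np.array([654.6,196.9])+hh*np.array([.9487,.3162]); r=np.hypot(W[...,0]-p[0],W[...,1]-p[1]); print(hh,np.median(W[...,2][(r<6)&(W[...,2]<140)]))
E
```

```text
L slot c [500.4 246.1] size [ 7.3 29.9] turn 0.21 floor z 115.5 bezel c [510.  235.6] R 38.6 97
R slot c [563.5  80.6] size [26.6 55.4] turn 0.088 floor z nan bezel c [564.1  82.7] R 48.1 257
L slot c [517.7 209.6] size [12.4 12.5] turn 1.917 floor z 115.9 bezel c [519.2 232.3] R 44.9 71
R no slot
-20 113.67320497561013
-60 118.7817243483614
-120 126.18591077458109
-160 131.05104905069282
```

Run:
```python
from meas import *
d=load("w7.npz")
cv2.imwrite("pics/w7c.png",cv2.resize(d["img"][130:250,185:485],None,fx=2.66,fy=2.66,interpolation=cv2.INTER_CUBIC))
g=cv2.cvtColor(d["img"],cv2.COLOR_BGR2GRAY)
for y in (165,180,190,200,215): print(y,g[y,195:300:4])
W=cloud(d)
for h,y in((-170,0),(-178,0),(-176,100),(-176,-100),(30,0),(40,100),(0,140)):
    p=np.array([654.6,196.9])+h*np.array([.9487,.3162])+y*np.array([-.3162,.9487]); r=np.hypot(W[...,0]-p[0],W[...,1]-p[1]); print(h,y,np.median(W[...,2][(r<4)&(W[...,2]<150)]))
```

```text
165 [195 127 131 146 168 143 141 145 144 145 143 144 145 145 147 146 147 145
 147 144  66 145 149 115 210 212 211]
180 [123 139 135 141 144  67  89  59  57  61  66  63  64  64  63  63  64  77
 125 141 149 150 104 143 140 119 212]
190 [137 145 113 141 125  67  74  61  60  63  63  67  59  67  63  59  64  57
  53  56  57 138 149  69 149 129 212]
200 [137 144 110 140  75  53  56  44  33  38  42  40  41  41  43  41  45  31
  44  56  59 234 223 101 148 128 206]
215 [208 186 143 129 118 145 142 143 145 146 148 146 145 147 148 152 151 154
 152 154 154  97 130 152 129 212 210]
-170 0 132.21680401949988
-178 0 nan
-176 100 nan
-176 -100 nan
30 0 119.49935447788783
40 100 106.69210777965881
0 140 105.35334520870316
  return _methods._mean(a, axis=axis, dtype=dtype,
  ret = ret.dtype.type(ret / rcount)
```

View pics/w7c.png

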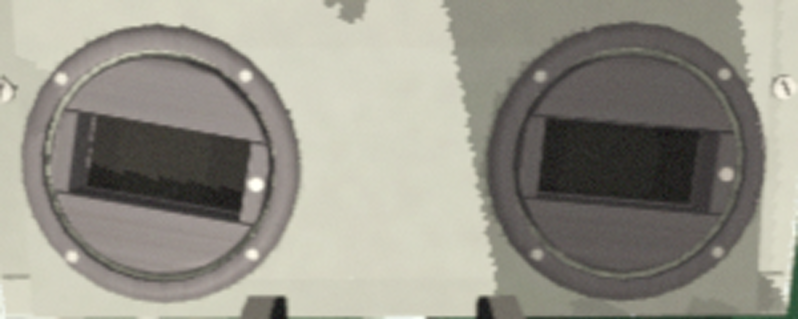

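```bash
python3 -m jog '[{"offset":[0,0,0.05],"twist":0,"jaw":1},{"offset":[0,0,0.1],"twist":0,"jaw":1},{"offset":[0,0,0.12],"twist":0,"jaw":1},{"offset":[0,0,0.13],"twist":0,"jaw":1},{"offset":[0,0,0.139],"twist":0,"jaw":1},{"offset":[0,0,0.143],"twist":0,"jaw":1},{"offset":[0,0,0.143],"twist":0,"jaw":1}]'
python3 -m jog '[{"offset":[0,0,-0.001],"twist":0,"jaw":1},{"offset":[0,0,-0.002],"twist":0,"jaw":1},{"offset":[0,0,-0.003],"twist":0,"jaw":1},{"offset":[0,0,-0.004],"twist":0,"jaw":1},{"offset":[0,0,-0.005],"twist":0,"jaw":1},{"offset":[0,0,-0.006],"twist":0,"jaw":1},{"offset":[0,0,-0.007],"twist":0,"jaw":1},{"offset":[0,0,-0.008],"twist":0,"jaw":1}]'
python3 -m jog '[{"offset":[0,0,-0.002],"twist":0,"jaw":1},{"offset":[0,0,-0.01],"twist":0,"jaw":1},{"offset":[0,0,-0.06],"twist":0,"jaw":0.55},{"offset":[0,0,-0.12],"twist":0,"jaw":0.55},{"offset":[0,0,-0.12],"twist":0,"jaw":0.55}]'
python3 - <<'E'
from meas import *
d=manip.get_image('wrist'); np.savez("w8.npz",**d); W=cloud(d)
for hh in (-20,-60,-120,-160):
        p=np.array([654.6,196.9])+hh*np.array([.9487,.3162]); r=np.hypot(W[...,0]-p[0],W[...,1]-p[1]); print(hh,np.median(W[...,2][(r<6)&(W[...,2]<140)]))
cv2.imwrite("pics/w8.png",d["img"])
E
```

```text
t: 7.75
tcp_pos: [534.8, 160.5, 111.3]
ee_rot: [3.101, 0.497, -0.0]
ft_force: [-6.8, -3.2, 9.2]
grip_width: 0.1
t: 8.75
tcp_pos: [535.6, 160.8, 119.0]
ee_rot: [-3.102, -0.497, -0.002]
ft_force: [0.1, -1.0, -0.2]
grip_width: -0.2
t: 9.38
tcp_pos: [537.4, 162.1, 244.2]
ee_rot: [-3.101, -0.497, -0.015]
ft_force: [0.5, 0.8, -0.9]
grip_width: 38.4
-20 112.57317868700628
-60 114.74090322930172
-120 118.35665249855452
-160 120.45251088583342
```

View pics/w8.png

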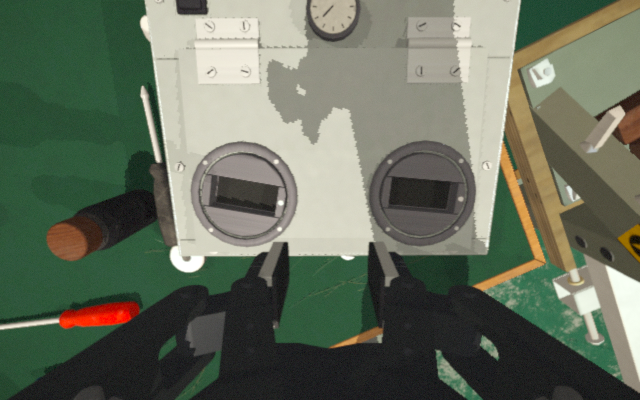

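```bash
cat > meas2.py <<'E'
from meas import *
def slots(d,zb=121,cen=((516.1,232.9),(565.5,84.9)),rmax=33):
    g=cv2.GaussianBlur(cv2.cvtColor(d["img"],cv2.COLOR_BGR2GRAY),(3,3),0); h,w=g.shape; yy,xx=np.mgrid[:h,:w]
    P=plane(d,np.c_[xx.ravel(),yy.ravel()],zb).reshape(h,w,3)
    out=d["img"].copy()
    for n,c in zip("LR",cen):
        rr=np.hypot(P[...,0]-c[0],P[...,1]-c[1])
        head=np.percentile(g[rr<32],80); 
        b2=((g<.78*np.percentile(g[(rr>50)&(rr<58)],30))&(rr<53)).astype(np.uint8)
        m=((g<.62*head)&(rr<rmax)).astype(np.uint8); m=cv2.morphologyEx(m,cv2.MORPH_OPEN,np.ones((4,4),np.uint8))
        k,l,st,ce=cv2.connectedComponentsWithStats(m); i=1+np.argmax(st[1:,4]); q=P[l==i][:,:2].astype(np.float32)
        r=cv2.minAreaRect(q); b=cv2.boxPoints(r); e=max([b[1]-b[0],b[2]-b[1]],key=np.linalg.norm); a=np.arctan2(e[1],e[0])
        ev,V=np.linalg.eigh(np.cov(q.T)); a2=np.arctan2(V[1,1],V[0,1])
        f=lambda a:round(float((.322+np.pi/2-a+np.pi/4)%np.pi-np.pi/4),3)
        k2,l2,st2,_=cv2.connectedComponentsWithStats(b2); i2=1+np.argmax(st2[1:,4])
        cs,_=cv2.findContours((l2==i2).astype(np.uint8),cv2.RETR_EXTERNAL,cv2.CHAIN_APPROX_NONE)
        pc=max(cs,key=cv2.contourArea)[:,0].astype(float); wp=plane(d,pc,zb-2)[:,:2]
        rad=np.hypot(*(wp-c).T); wp=wp[(rad>43)&(rad<51.5)]
        s=np.linalg.lstsq(np.c_[2*wp,np.ones(len(wp))],(wp**2).sum(1),rcond=None)[0]
        cv2.polylines(out,[proj(d,np.c_[b,np.full(4,zb)]).astype(int)],True,(0,0,255),1)
        print(n,head,"slot c",np.round(r[0],1),"size",np.round(r[1],1),"turn",f(a),f(a2),"bezel",s[:2].round(1),"R",np.sqrt(s[2]+s[0]**2+s[1]**2).round(1),len(wp))
    return out
E
python3 - <<'E'
from meas2 import *
for f in("w8","w7"):
    o=slots(load(f+".npz"),121 if f=="w8" else 129)
    cv2.imwrite(f"pics/{f}o.png",cv2.resize(o[130:260,160:500],None,fx=2.3,fy=2.3,interpolation=cv2.INTER_CUBIC))
E
```

```text
L 150.0 slot c [515. 232.] size [28.2 57.6] turn 0.174 0.174 bezel [515.5 232.9] R 46.6 304
R 91.0 slot c [565.6  87. ] size [26.2 52. ] turn 0.053 0.086 bezel [564.4  85.2] R 46.7 305
L 146.0 slot c [515.8 232.2] size [28.5 57.6] turn 0.181 0.162 bezel [515.8 232.9] R 46.7 300
R 93.0 slot c [565.5  86.8] size [26.1 52.3] turn 0.072 0.092 bezel [564.8  85.4] R 46.9 304
```

View pics/w8o.png

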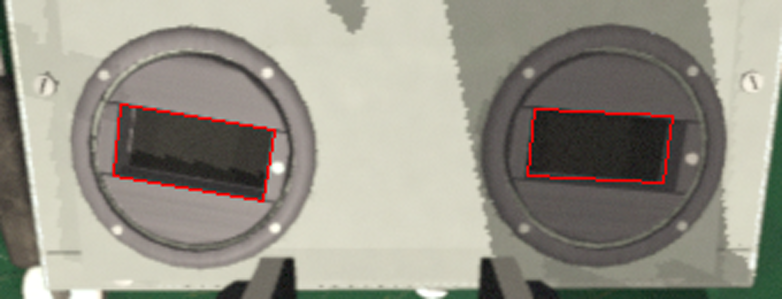

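```bash
python3 -m jog '[{"offset":[0.001,-0.037,0.02],"twist":0.085,"jaw":0.6},{"offset":[0.001,-0.074,0.05],"twist":0.17,"jaw":0.6},{"offset":[0.001,-0.074,0.09],"twist":0.17,"jaw":0.6},{"offset":[0.001,-0.074,0.09],"twist":0.17,"jaw":0.6}]'
python3 - <<'E'
from meas2 import *
s=manip.read_state();print(s["q"].round(3),s["tcp_pos"].round(1),R.from_rotvec(s["ee_rot"]).as_matrix().round(3).tolist(),s["grip_width"])
d=manip.get_image('wrist'); np.savez("w9.npz",**d); cv2.imwrite("pics/w9.png",d["img"])
E
```

```text
t: 9.93
tcp_pos: [510.5, 229.9, 144.7]
ee_rot: [3.131, 0.233, -0.011]
ft_force: [0.9, -0.4, -0.1]
grip_width: 34.0
[ 0.082  0.395 -0.712  1.643  0.27   1.213 -2.111] [510.5 229.9 144.7] [[0.989, 0.148, -0.007], [0.148, -0.989, -0.003], [-0.007, 0.002, -1.0]] 34.021752533737825
```

View pics/w9.png

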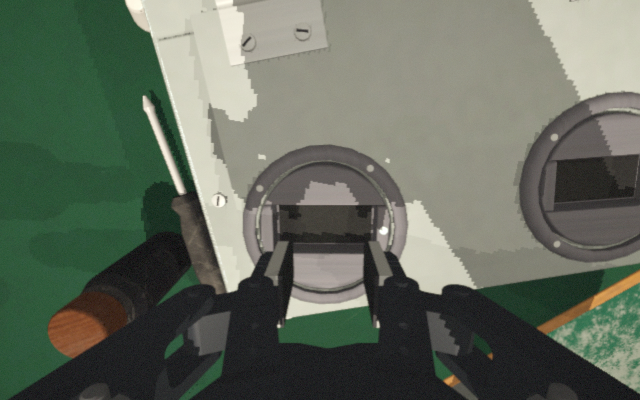

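```bash
python3 -m jog '[{"offset":[0,0,-0.05],"twist":-0.18,"jaw":0.6},{"offset":[0,0,-0.09],"twist":-0.36,"jaw":0.6},{"offset":[0,0,-0.09],"twist":-0.54,"jaw":0.6},{"offset":[0,0,-0.09],"twist":-0.72,"jaw":0.6},{"offset":[0,0,-0.09],"twist":-0.9,"jaw":0.6},{"offset":[0,0,-0.09],"twist":-1.08,"jaw":0.6},{"offset":[0,0,-0.09],"twist":-1.26,"jaw":0.6},{"offset":[0,0,-0.09],"twist":-1.44,"jaw":0.6}]'
python3 -m jog '[{"offset":[0,0,0],"twist":-0.18,"jaw":0.6},{"offset":[0,0,0],"twist":-0.36,"jaw":0.6},{"offset":[0,0,0],"twist":-0.54,"jaw":0.6},{"offset":[0,0,0],"twist":-0.72,"jaw":0.6},{"offset":[0,0,0],"twist":-0.9,"jaw":0.6},{"offset":[0,0,0],"twist":-1.08,"jaw":0.6},{"offset":[0,0,0],"twist":-1.26,"jaw":0.6},{"offset":[0,0,0],"twist":-1.44,"jaw":0.6}]'
python3 -m jog '[{"offset":[0,0,0],"twist":-0.15,"jaw":0.6},{"offset":[0,0,0],"twist":-0.26,"jaw":0.6},{"offset":[0,0,0],"twist":-0.26,"jaw":0.6}]'
python3 - <<'E'
from meas2 import *
s=manip.read_state();print(s["q"].round(3),s["tcp_pos"].round(1),R.from_rotvec(s["ee_rot"]).as_matrix().round(3).tolist(),s["grip_width"])
d=manip.get_image('wrist'); np.savez("w10.npz",**d); cv2.imwrite("pics/w10.png",d["img"])
E
```

```text
t: 10.98
tcp_pos: [513.9, 230.5, 240.4]
ee_rot: [2.197, 2.244, 0.003]
ft_force: [0.2, -0.0, -0.1]
grip_width: 33.6
t: 11.98
tcp_pos: [514.0, 230.2, 240.2]
ee_rot: [0.173, 3.135, 0.0]
ft_force: [1.3, 0.2, 0.1]
grip_width: 34.1
t: 12.35
tcp_pos: [513.8, 230.4, 239.6]
ee_rot: [-0.225, 3.132, 0.001]
ft_force: [-0.1, -0.1, 0.9]
grip_width: 34.5
[ 0.442  0.583 -1.35   1.494  0.569  1.513  0.812] [513.8 230.4 239.6] [[-0.99, -0.143, 0.001], [-0.143, 0.99, 0.001], [-0.001, 0.0, -1.0]] 34.50486516052654
```

View pics/w10.png

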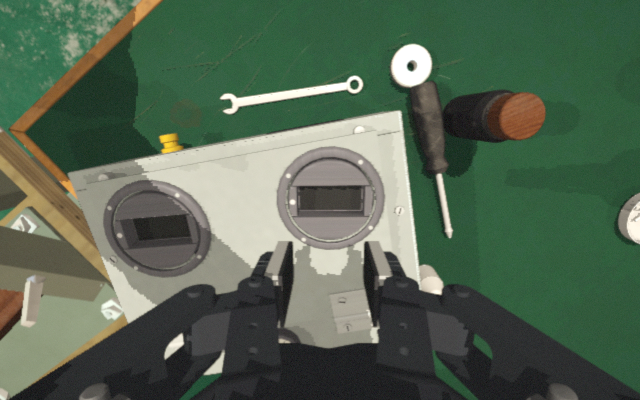

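Run:
```python
from meas2 import *
o=slots(load("w10.npz"),121)
```

```text
L 147.0 slot c [513.2 233.2] size [21.2 56.7] turn 0.179 0.179 bezel [515.9 232.8] R 46.1 315
R 93.0 slot c [564.5  87.7] size [24.5 52.9] turn 0.085 0.02 bezel [564.7  84.7] R 46.3 228
```

```bash
python3 -m jog '[{"offset":[-0.002,0.002,0.05],"twist":0,"jaw":0.6},{"offset":[-0.002,0.002,0.1],"twist":0,"jaw":0.6},{"offset":[-0.002,0.002,0.1],"twist":0,"jaw":0.6}]'
python3 - <<'E'
from meas2 import *
s=manip.read_state();print(s["q"].round(3),s["tcp_pos"].round(1),R.from_rotvec(s["ee_rot"]).as_matrix().round(3).tolist(),s["grip_width"])
d=manip.get_image('wrist'); np.savez("w11.npz",**d); cv2.imwrite("pics/w11.png",d["img"])
E
```

```text
t: 12.78
tcp_pos: [513.5, 231.4, 135.9]
ee_rot: [0.225, -3.129, 0.004]
ft_force: [-0.1, -0.2, 0.6]
grip_width: 34.3
[ 0.408  0.666 -1.272  1.634  0.65   1.343  0.751] [513.5 231.4 135.9] [[-0.99, -0.143, -0.005], [-0.143, 0.99, -0.003], [0.005, -0.002, -1.0]] 34.299416996571495
```

View pics/w11.png

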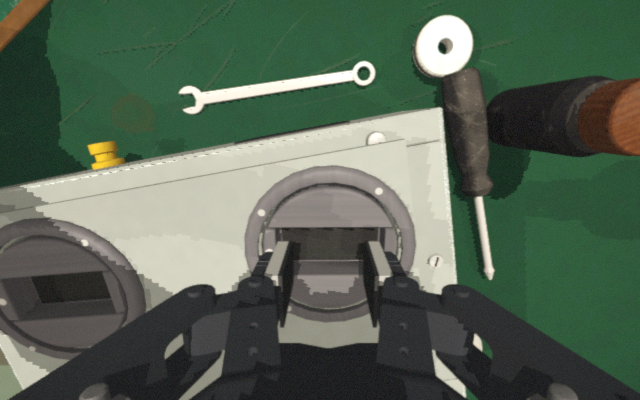

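```bash
python3 -m jog '[{"offset":[-0.0025,0.001,0.0],"twist":0,"jaw":0.6},{"offset":[-0.0025,0.001,0.01],"twist":0,"jaw":0.6},{"offset":[-0.0025,0.001,0.02],"twist":0,"jaw":0.6},{"offset":[-0.0025,0.001,0.022],"twist":0,"jaw":0.6}]'
python3 - <<'E'
from meas2 import *
s=manip.read_state();print(s["q"].round(3),s["tcp_pos"].round(1),s["ft_force"].round(1),s["torque"].round(2))
d=manip.get_image('wrist'); cv2.imwrite("pics/w12.png",d["img"])
E
```

```text
t: 13.32
tcp_pos: [516.7, 234.4, 115.5]
ee_rot: [0.229, -3.132, 0.001]
ft_force: [-0.3, -0.8, 0.1]
grip_width: 34.4
[ 0.392  0.69  -1.251  1.65   0.675  1.308  0.737] [516.7 234.4 115.5] [-0.3 -0.8  0.1] [ 0.03  0.08 -0.04]
```

View pics/w12.png

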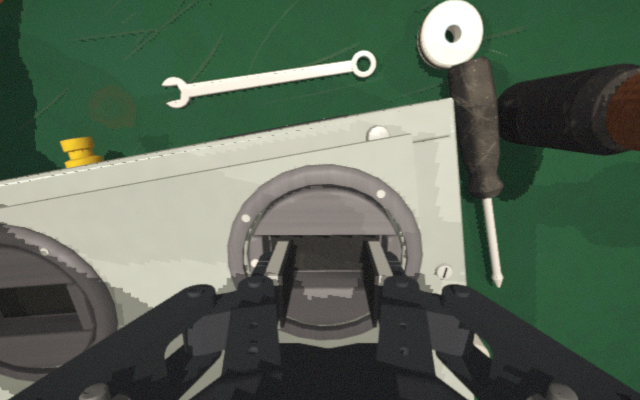

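```bash
python3 -m jog '[{"offset":[0.001,-0.0015,0.004],"twist":0,"jaw":0.6},{"offset":[0.001,-0.0015,0.008],"twist":0,"jaw":0.6},{"offset":[0.001,-0.0015,0.011],"twist":0,"jaw":0.6},{"offset":[0.001,-0.0015,0.011],"twist":0,"jaw":0.6}]'
python3 - <<'E'
from meas2 import *
s=manip.read_state();print(s["q"].round(3),s["tcp_pos"].round(1),s["ft_force"].round(1),s["torque"].round(2))
d=manip.get_image('wrist'); cv2.imwrite("pics/w13.png",d["img"])
E
```

```text
t: 13.88
tcp_pos: [516.5, 233.0, 106.2]
ee_rot: [-0.229, 3.132, -0.001]
ft_force: [-2.6, -4.3, 9.0]
grip_width: 34.3
[ 0.392  0.697 -1.244  1.664  0.685  1.29   0.732] [516.5 233.  106.2] [-2.6 -4.3  9. ] [-0.57  0.49  0.05]
```

View pics/w13.png

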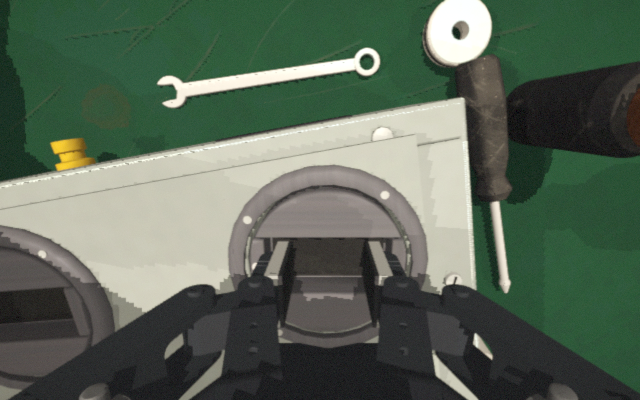

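```bash
python3 -m jog '[{"offset":[0,-0.001,0.003],"twist":0,"jaw":0.6},{"offset":[0,-0.001,0.005],"twist":0,"jaw":0.6},{"offset":[0,-0.001,0.005],"twist":0,"jaw":0.6}]'
python3 -m jog '[{"offset":[0,0,0.002],"twist":0,"jaw":0.6},{"offset":[0,0,0.004],"twist":0,"jaw":0.6},{"offset":[0,0,0.004],"twist":0,"jaw":0.6}]'
python3 - <<'E'
from meas2 import *
s=manip.read_state();print(s["q"].round(3),s["tcp_pos"].round(1),s["ft_force"].round(1),s["torque"].round(2))
E
```

```text
t: 14.3
tcp_pos: [516.9, 233.0, 103.4]
ee_rot: [-0.23, 3.13, 0.001]
ft_force: [-7.1, -5.7, 25.8]
grip_width: 33.7
t: 14.68
tcp_pos: [517.6, 233.4, 101.8]
ee_rot: [-0.229, 3.128, 0.0]
ft_force: [-12.3, -12.4, 46.1]
grip_width: 33.9
[ 0.39   0.701 -1.241  1.669  0.693  1.28   0.727] [517.6 233.4 101.8] [-12.3 -12.4  46.1] [-2.08  2.68  0.06]
```

Run:
```python
from meas2 import *
d=manip.get_image('wrist'); np.savez("w14.npz",**d); cv2.imwrite("pics/w14.png",cv2.resize(d["img"][130:350,180:480],None,fx=2.6,fy=2.6,interpolation=cv2.INTER_CUBIC)); W=cloud(d)
for y in (0,40,110,-30):
  for hh in (-60,-90,-120,-150,-165):
        p=np.array([654.6,196.9])+hh*np.array([.9487,.3162])+y*np.array([-.3162,.9487]); r=np.hypot(W[...,0]-p[0],W[...,1]-p[1]); k=(r<4)&(W[...,2]<140)&(W[...,2]>90)
        if k.sum()>5: print(y,hh,np.median(W[...,2][k]).round(1))
```

```text
0 -60 110.6
0 -90 110.5
0 -120 110.0
0 -150 109.8
0 -165 109.6
40 -120 113.8
40 -150 110.1
40 -165 109.5
110 -120 114.3
110 -150 114.5
110 -165 109.6
-30 -120 110.9
-30 -150 109.8
-30 -165 109.6
```

View pics/w14.png

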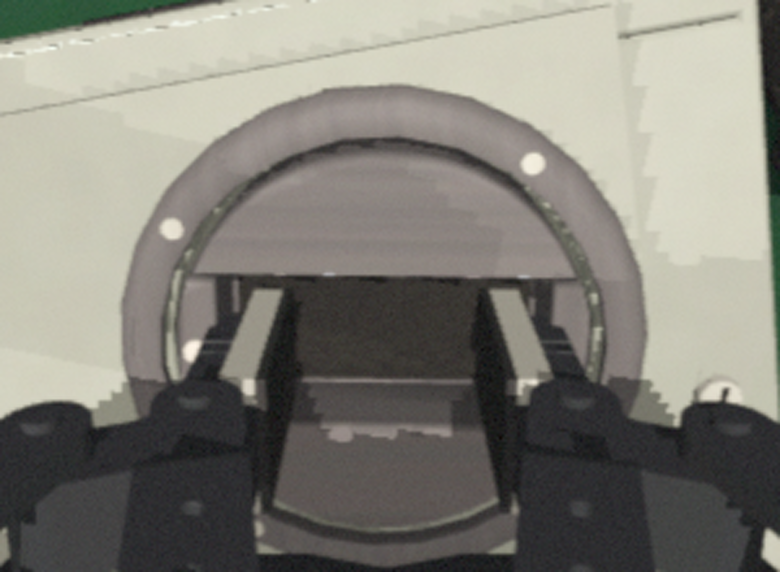

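```bash
python3 -m jog '[{"offset":[0.0015,0,-0.002],"twist":0.15,"jaw":0.6},{"offset":[0.0015,0,-0.002],"twist":0.3,"jaw":0.6},{"offset":[0.0015,0,-0.002],"twist":0.45,"jaw":0.6},{"offset":[0.0015,0,-0.002],"twist":0.45,"jaw":0.6}]'
python3 - <<'E'
from meas2 import *
s=manip.read_state();print(s["q"].round(3),s["tcp_pos"].round(1),s["ft_force"].round(1),s["torque"].round(2))
d=manip.get_image('wrist'); np.savez("w15.npz",**d); cv2.imwrite("pics/w15.png",cv2.resize(d["img"][130:350,180:480],None,fx=2.6,fy=2.6,interpolation=cv2.INTER_CUBIC))
E
```

```text
t: 15.22
tcp_pos: [517.5, 232.6, 102.7]
ee_rot: [0.48, 3.098, 0.003]
ft_force: [-3.5, -7.3, 30.4]
grip_width: 33.7
[ 0.352  0.637 -1.153  1.673  0.617  1.238  0.326] [517.5 232.6 102.7] [-3.5 -7.3 30.4] [-1.17  0.64 -0.06]
```

View pics/w15.png

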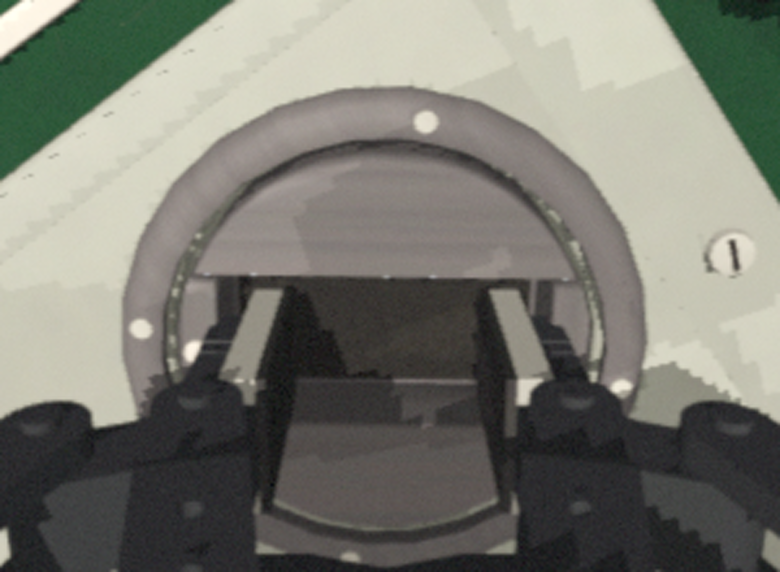

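```bash
python3 -m jog '[{"offset":[0.001,0,0],"twist":0.16,"jaw":0.6},{"offset":[0.001,0,0],"twist":0.32,"jaw":0.6},{"offset":[0.001,0,0],"twist":0.48,"jaw":0.6},{"offset":[0.001,0,0],"twist":0.64,"jaw":0.6},{"offset":[0.001,0,0],"twist":0.8,"jaw":0.6},{"offset":[0.001,0,0],"twist":0.95,"jaw":0.6},{"offset":[0.001,0,0],"twist":0.95,"jaw":0.6}]'
python3 - <<'E'
from meas2 import *
s=manip.read_state();print(s["q"].round(3),s["tcp_pos"].round(1),s["ft_force"].round(1),s["torque"].round(2),R.from_rotvec(s["ee_rot"]).as_matrix().round(3).tolist())
d=manip.get_image('wrist'); np.savez("w16.npz",**d); cv2.imwrite("pics/w16.png",cv2.resize(d["img"][130:350,180:480],None,fx=2.6,fy=2.6,interpolation=cv2.INTER_CUBIC))
E
```

```text
t: 16.15
tcp_pos: [516.5, 232.4, 102.7]
ee_rot: [1.844, 2.536, 0.006]
ft_force: [-5.8, -7.9, 31.4]
grip_width: 34.2
[ 0.241  0.531 -0.956  1.679  0.47   1.172 -0.522] [516.5 232.4 102.7] [-5.8 -7.9 31.4] [-1.62  0.71 -0.08] [[-0.309, 0.951, 0.007], [0.951, 0.309, -0.0], [-0.002, 0.007, -1.0]]
```

View pics/w16.png

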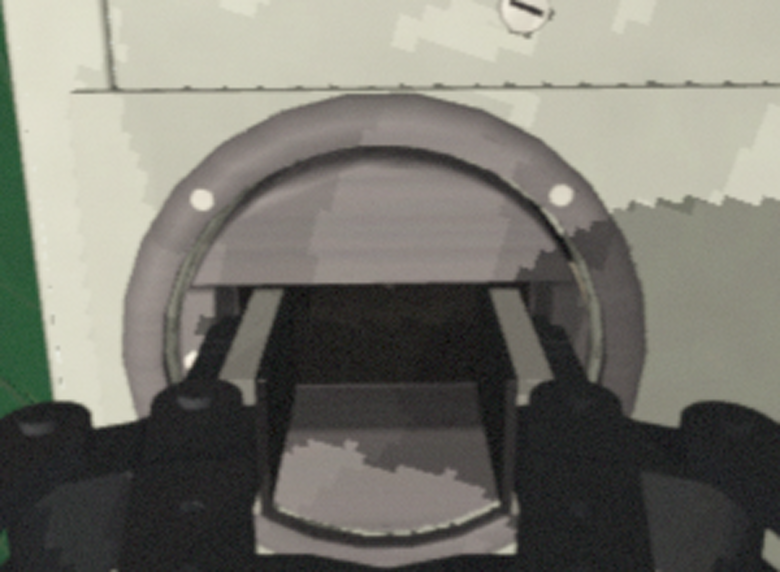

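```bash
python3 -m jog '[{"offset":[0,0,0],"twist":0.08,"jaw":0.6},{"offset":[0,0,0],"twist":0.15,"jaw":0.6},{"offset":[0,0,0],"twist":0.15,"jaw":0.6}]'
python3 -c "
from h import *
s=manip.read_state();print(s['torque'].round(2),s['ft_force'].round(1),s['ee_rot'])"
python3 -m jog '[{"offset":[0,0,0],"twist":0.05,"jaw":0.6},{"offset":[0,0,0],"twist":0.1,"jaw":0.6},{"offset":[0,0,0],"twist":0.1,"jaw":0.6}]'
python3 - <<'E'
from meas2 import *
s=manip.read_state();print(s["tcp_pos"].round(1),s["ft_force"].round(1),s["torque"].round(2),R.from_rotvec(s["ee_rot"]).as_matrix().round(3).tolist())
d=manip.get_image('wrist'); np.savez("w17.npz",**d); cv2.imwrite("pics/w17.png",cv2.resize(d["img"][130:350,180:480],None,fx=2.6,fy=2.6,interpolation=cv2.INTER_CUBIC))
E
```

```text
t: 16.58
tcp_pos: [516.2, 232.9, 102.2]
ee_rot: [2.026, 2.395, 0.007]
ft_force: [-3.1, -6.4, 27.8]
grip_width: 34.1
[-1.29  0.76  0.67] [-3.1 -6.4 27.8] [2.02572209 2.39505564 0.00699116]
t: 16.95
tcp_pos: [516.1, 233.0, 102.2]
ee_rot: [2.137, 2.295, 0.007]
ft_force: [-2.0, -7.9, 26.4]
grip_width: 34.0
[516.1 233.  102.2] [-2.  -7.9 26.4] [-1.65  0.47  3.28] [[-0.071, 0.997, 0.007], [0.997, 0.071, -0.001], [-0.001, 0.007, -1.0]]
```

View pics/w17.png

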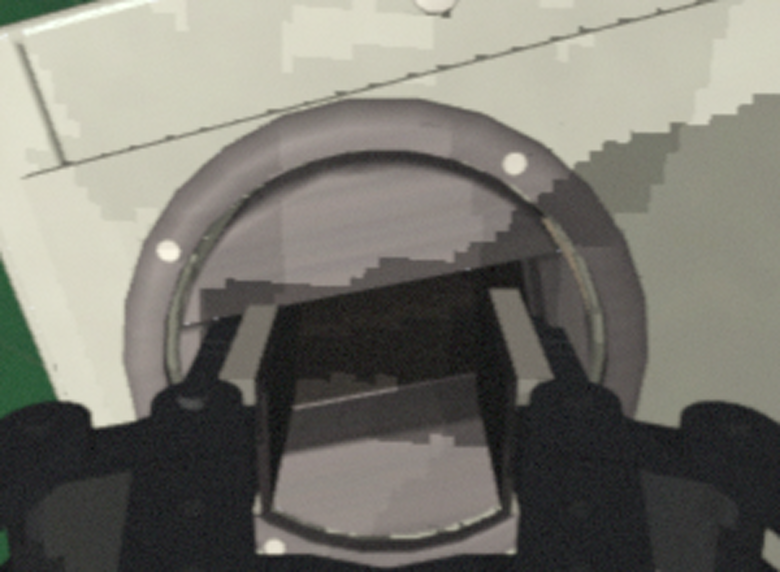

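```bash
python3 -m jog '[{"offset":[0,0,0],"twist":-0.1,"jaw":0.6},{"offset":[0,0,0],"twist":-0.2,"jaw":0.6},{"offset":[0,0,-0.004],"twist":-0.2,"jaw":0.6},{"offset":[0,0,-0.012],"twist":-0.2,"jaw":0.6},{"offset":[0,0,-0.03],"twist":-0.2,"jaw":0.6},{"offset":[0,0,-0.07],"twist":-0.2,"jaw":0.6},{"offset":[0,0,-0.12],"twist":-0.2,"jaw":0.6},{"offset":[0,0,-0.12],"twist":-0.2,"jaw":0.6}]'
python3 - <<'E'
from meas2 import *
s=manip.read_state();print(s["q"].round(3),s["tcp_pos"].round(1),s["ft_force"].round(1),s["torque"].round(2),R.from_rotvec(s["ee_rot"]).as_matrix().round(3).tolist())
d=manip.get_image('wrist'); np.savez("w18.npz",**d); cv2.imwrite("pics/w18.png",d["img"]);o=slots(d,116); W=cloud(d)
for y in (0,):
  for hh in (-20,-60,-90,-120,-150,-165):
        p=np.array([654.6,196.9])+hh*np.array([.9487,.3162])+y*np.array([-.3162,.9487]); r=np.hypot(W[...,0]-p[0],W[...,1]-p[1]); k=(r<4)&(W[...,2]<140)&(W[...,2]>90)
        if k.sum()>5: print(y,hh,np.median(W[...,2][k]).round(1))
E
```

```text
t: 18.0
tcp_pos: [515.1, 234.1, 223.3]
ee_rot: [1.903, 2.495, 0.01]
ft_force: [0.0, -0.4, 0.1]
grip_width: 33.7
[ 0.278  0.421 -1.011  1.524  0.361  1.389 -0.488] [515.1 234.1 223.3] [ 0.  -0.4  0.1] [0.   0.04 0.02] [[-0.265, 0.964, 0.007], [0.964, 0.265, 0.003], [0.001, 0.007, -1.0]]
L 147.0 slot c [518.8 232.1] size [62.2 29.7] turn 1.467 1.526 bezel [516.  232.7] R 46.7 324Traceback (most recent call last):
  File "<stdin>", line 3, in <module>
  File "meas2.py", line 11, in slots
    k,l,st,ce=cv2.connectedComponentsWithStats(m); i=1+np.argmax(st[1:,4]); q=P[l==i][:,:2].astype(np.float32)
                                                       ~~~~~~~~~^^^^^^^^^^
    return _wrapfunc(a, 'argmax', axis=axis, out=out, **kwds)
    return bound(*args, **kwds)
ValueError: attempt to get argmax of an empty sequence
```

View pics/w18.png

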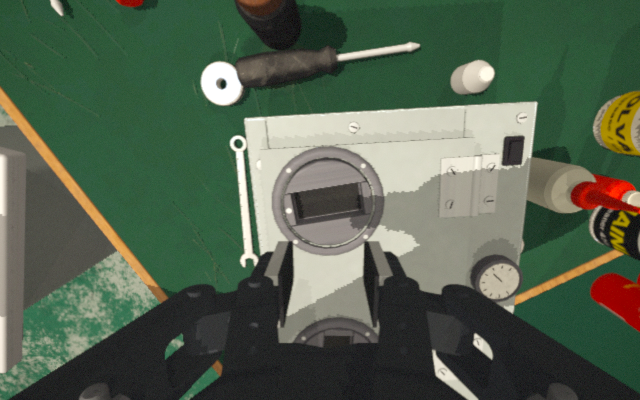

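Run:
```python
from meas2 import *
d=load("w18.npz")
cv2.imwrite("pics/w18c.png",cv2.resize(d["img"][135:265,260:400],None,fx=4.5,fy=4.5,interpolation=cv2.INTER_CUBIC))
W=cloud(d)
for hh in (-20,-60,-90,-120,-150,-165):
        p=np.array([654.6,196.9])+hh*np.array([.9487,.3162])+20*np.array([-.3162,.9487]); r=np.hypot(W[...,0]-p[0],W[...,1]-p[1]); k=(r<4)&(W[...,2]<140)&(W[...,2]>90)
        if k.sum()>5: print(hh,np.median(W[...,2][k]).round(1))
```

```text
-20 111.7
-60 112.3
-90 112.7
-120 113.8
-150 114.0
```

View pics/w18c.png

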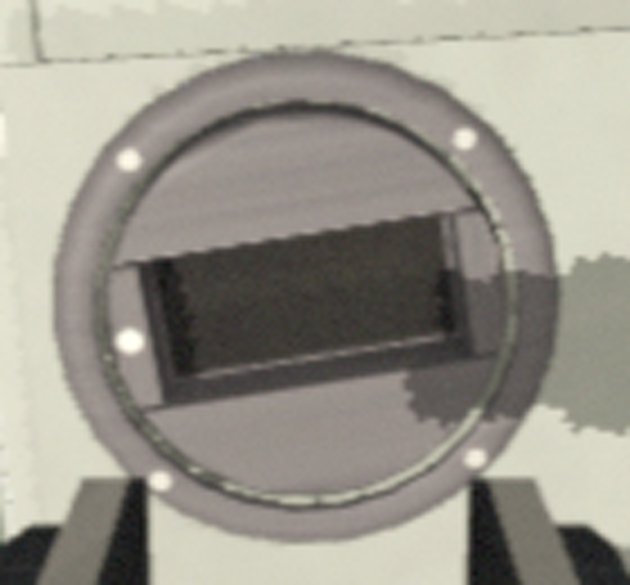

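```bash
python3 -m jog '[{"offset":[-0.0015,0,0.05],"twist":-0.13,"jaw":0.6},{"offset":[-0.0015,0,0.09],"twist":-0.13,"jaw":0.6},{"offset":[-0.0015,0,0.1],"twist":-0.13,"jaw":0.6},{"offset":[-0.0015,0,0.108],"twist":-0.13,"jaw":0.6},{"offset":[-0.0015,0,0.115],"twist":-0.13,"jaw":0.6},{"offset":[-0.0015,0,0.12],"twist":-0.13,"jaw":0.6},{"offset":[-0.0015,0,0.122],"twist":-0.13,"jaw":0.6}]'
python3 - <<'E'
from meas2 import *
s=manip.read_state();print(s["tcp_pos"].round(1),s["ft_force"].round(1),s["torque"].round(2),R.from_rotvec(s["ee_rot"]).as_matrix().round(3).tolist())
E
```

```text
t: 18.92
tcp_pos: [514.8, 232.7, 102.9]
ee_rot: [1.737, 2.614, 0.003]
ft_force: [-20.0, -10.5, 57.2]
grip_width: 34.0
[514.8 232.7 102.9] [-20.  -10.5  57.2] [-2.99  5.68  0.06] [[-0.387, 0.922, 0.004], [0.922, 0.387, -0.0], [-0.002, 0.004, -1.0]]
```

```bash
python3 -m jog '[{"offset":[0,0,-0.005],"twist":0,"jaw":0.6},{"offset":[0,0,-0.005],"twist":0.08,"jaw":0.6},{"offset":[0,0,-0.005],"twist":0.16,"jaw":0.6},{"offset":[0,0,-0.005],"twist":0.24,"jaw":0.6},{"offset":[0,0,-0.005],"twist":0.3,"jaw":0.6},{"offset":[0,0,-0.005],"twist":0.3,"jaw":0.6}]'
python3 - <<'E'
from meas2 import *
s=manip.read_state();print(s["tcp_pos"].round(1),s["ft_force"].round(1),s["torque"].round(2),R.from_rotvec(s["ee_rot"]).as_matrix().round(3).tolist())
d=manip.get_image('wrist'); np.savez("w19.npz",**d); cv2.imwrite("pics/w19.png",cv2.resize(d["img"][130:350,180:480],None,fx=2.6,fy=2.6,interpolation=cv2.INTER_CUBIC))
E
```

```text
t: 19.68
tcp_pos: [515.7, 232.7, 105.4]
ee_rot: [2.105, 2.327, 0.007]
ft_force: [-3.8, -3.7, 19.5]
grip_width: 34.3
[515.7 232.7 105.4] [-3.8 -3.7 19.5] [-0.9   1.12  1.94] [[-0.1, 0.995, 0.006], [0.995, 0.1, 0.001], [0.0, 0.006, -1.0]]
```

View pics/w19.png

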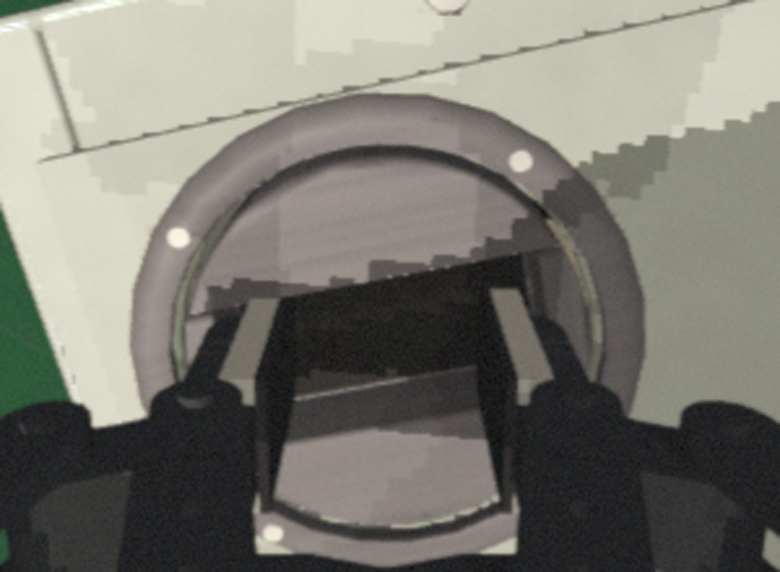

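```bash
python3 -m jog '[{"offset":[0,0,-0.003],"twist":0,"jaw":0.6},{"offset":[0,0,-0.007],"twist":0,"jaw":0.6},{"offset":[0,0,-0.01],"twist":-0.06,"jaw":0.6},{"offset":[0,0,-0.014],"twist":-0.12,"jaw":0.6},{"offset":[0,0,-0.03],"twist":-0.12,"jaw":0.6},{"offset":[0,0,-0.07],"twist":-0.12,"jaw":0.6},{"offset":[0,0,-0.12],"twist":-0.12,"jaw":0.6},{"offset":[0,0,-0.12],"twist":-0.12,"jaw":0.6}]'
python3 - <<'E'
from meas2 import *
s=manip.read_state();print(s["q"].round(3),s["tcp_pos"].round(1),R.from_rotvec(s["ee_rot"]).as_matrix().round(3).tolist())
d=manip.get_image('wrist'); np.savez("w20.npz",**d)
cv2.imwrite("pics/w20c.png",cv2.resize(d["img"][95:265,240:420],None,fx=3.3,fy=3.3,interpolation=cv2.INTER_CUBIC))
W=cloud(d)
for hh in (-20,-60,-90,-120,-150,-165):
        p=np.array([654.6,196.9])+hh*np.array([.9487,.3162])+20*np.array([-.3162,.9487]); r=np.hypot(W[...,0]-p[0],W[...,1]-p[1]); k=(r<4)&(W[...,2]<140)&(W[...,2]>90)
        if k.sum()>5: print(hh,np.median(W[...,2][k]).round(1))
E
```

```text
t: 20.72
tcp_pos: [516.1, 232.6, 227.0]
ee_rot: [1.967, 2.444, 0.012]
ft_force: [-0.1, -0.2, -0.9]
grip_width: 33.9
[ 0.272  0.411 -0.995  1.519  0.35   1.392 -0.529] [516.1 232.6 227. ] [[-0.214, 0.977, 0.008], [0.977, 0.214, 0.003], [0.002, 0.008, -1.0]]
-20 111.8
-60 112.5
-120 113.5
-150 114.0
```

View pics/w20c.png

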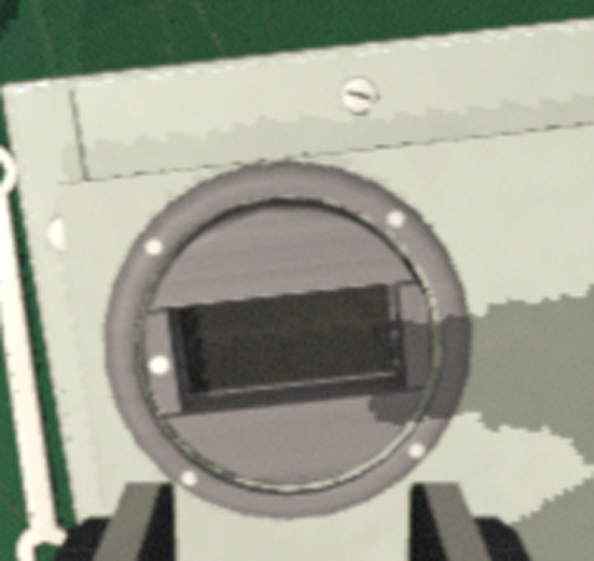

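```bash
python3 -m jog '[{"offset":[-0.03,0.003,0],"twist":-0.18,"jaw":0.6},{"offset":[-0.06,0.006,0],"twist":-0.36,"jaw":0.6},{"offset":[-0.09,0.009,0],"twist":-0.54,"jaw":0.6},{"offset":[-0.12,0.012,0],"twist":-0.72,"jaw":0.6},{"offset":[-0.155,0.016,0],"twist":-0.9,"jaw":0.6},{"offset":[-0.155,0.016,0],"twist":-1.08,"jaw":0.6},{"offset":[-0.155,0.016,0],"twist":-1.26,"jaw":0.6},{"offset":[-0.155,0.016,0],"twist":-1.44,"jaw":0.6}]'
python3 -m jog '[{"offset":[0,0,0],"twist":-0.16,"jaw":0.6},{"offset":[0,0,0],"twist":-0.16,"jaw":0.6}]'
python3 - <<'E'
from meas2 import *
s=manip.read_state();print(s["q"].round(3),s["tcp_pos"].round(1),R.from_rotvec(s["ee_rot"]).as_matrix().round(3).tolist())
d=manip.get_image('wrist'); np.savez("w21.npz",**d); cv2.imwrite("pics/w21.png",d["img"]); slots(d,116,cen=((565.1,85),))
E
```

```text
t: 21.78
tcp_pos: [563.0, 82.4, 220.9]
ee_rot: [0.142, -3.137, 0.0]
ft_force: [1.4, 0.3, 0.4]
grip_width: 34.2
t: 22.02
tcp_pos: [563.0, 82.6, 220.8]
ee_rot: [0.383, -3.117, -0.001]
ft_force: [0.5, 0.0, 1.1]
grip_width: 34.2
[ 0.688  0.587 -1.299  1.507  0.564  1.476  1.196] [563.   82.6 220.8] [[-0.97, -0.242, -0.001], [-0.242, 0.97, 0.001], [0.001, 0.001, -1.0]]
L 134.0 slot c [565.1  85.7] size [27.2 57.4] turn 0.078 0.097 bezel [565.9  84.6] R 46.7 346
```

View pics/w21.png

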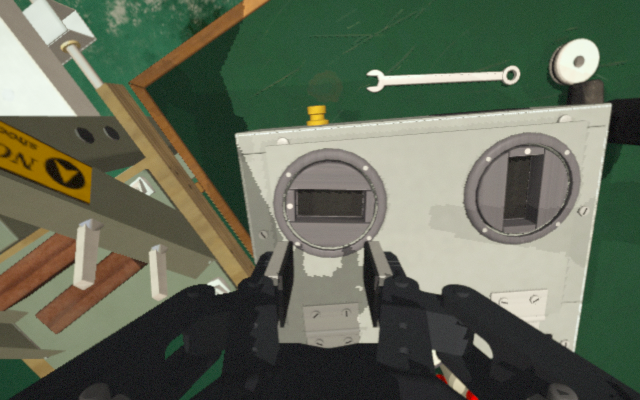

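```bash
python3 -m jog '[{"offset":[-0.003,0.0015,0.05],"twist":0,"jaw":0.6},{"offset":[-0.003,0.0015,0.095],"twist":0,"jaw":0.6},{"offset":[-0.003,0.0015,0.095],"twist":0,"jaw":0.6},{"offset":[-0.003,0.0015,0.095],"twist":0,"jaw":0.6}]'
python3 - <<'E'
from meas2 import *
s=manip.read_state();print(s["q"].round(3),s["tcp_pos"].round(1),R.from_rotvec(s["ee_rot"]).as_matrix().round(3).tolist())
d=manip.get_image('wrist'); cv2.imwrite("pics/w22.png",d["img"])
E
```

```text
t: 22.58
tcp_pos: [566.5, 85.6, 128.1]
ee_rot: [-0.383, 3.116, 0.001]
ft_force: [0.4, 0.7, 1.1]
grip_width: 34.0
[ 0.652  0.665 -1.228  1.624  0.644  1.317  1.137] [566.5  85.6 128.1] [[-0.97, -0.242, 0.002], [-0.242, 0.97, 0.001], [-0.002, 0.0, -1.0]]
```

View pics/w22.png

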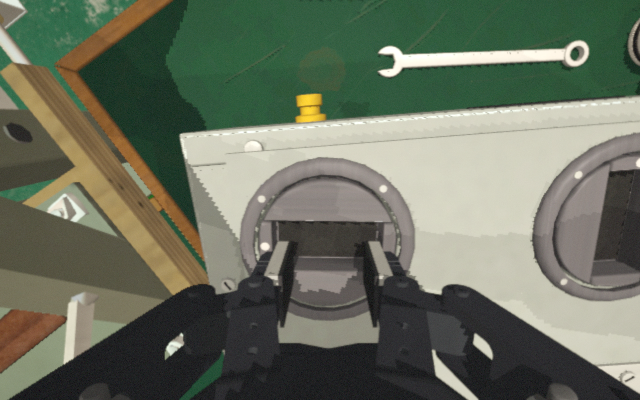

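```bash
python3 -m jog '[{"offset":[0.001,-0.0005,0.006],"twist":0,"jaw":0.6},{"offset":[0.001,-0.0005,0.012],"twist":0,"jaw":0.6},{"offset":[0.001,-0.0005,0.018],"twist":0,"jaw":0.6},{"offset":[0.001,-0.0005,0.023],"twist":0,"jaw":0.6},{"offset":[0.001,-0.0005,0.024],"twist":0,"jaw":0.6}]'
python3 - <<'E'
from meas2 import *
s=manip.read_state();print(s["tcp_pos"].round(1),s["ft_force"].round(1),s["torque"].round(2))
E
```

```text
t: 23.25
tcp_pos: [565.4, 84.7, 103.9]
ee_rot: [-0.386, 3.117, -0.0]
ft_force: [-6.9, -3.5, 20.7]
grip_width: 34.0
[565.4  84.7 103.9] [-6.9 -3.5 20.7] [-0.58  1.49  0.02]
```

```bash
python3 -m jog '[{"offset":[0,0,0.002],"twist":0,"jaw":0.6},{"offset":[0,0,0.002],"twist":0.15,"jaw":0.6},{"offset":[0,0,0.002],"twist":0.3,"jaw":0.6},{"offset":[0,0,0.002],"twist":0.45,"jaw":0.6},{"offset":[0,0,0.002],"twist":0.6,"jaw":0.6},{"offset":[0,0,0.002],"twist":0.75,"jaw":0.6},{"offset":[0,0,0.002],"twist":0.75,"jaw":0.6}]'
python3 - <<'E'
from meas2 import *
s=manip.read_state();print(s["q"].round(3),s["tcp_pos"].round(1),s["ft_force"].round(1),s["torque"].round(2),R.from_rotvec(s["ee_rot"]).as_matrix().round(3).tolist())
d=manip.get_image('wrist'); cv2.imwrite("pics/w23.png",cv2.resize(d["img"][130:350,180:480],None,fx=2.6,fy=2.6,interpolation=cv2.INTER_CUBIC))
E
```

```text
t: 24.12
tcp_pos: [565.8, 84.7, 103.3]
ee_rot: [0.786, 3.039, -0.001]
ft_force: [-9.2, -2.9, 24.9]
grip_width: 34.0
[ 0.567  0.595 -1.055  1.657  0.549  1.215  0.452] [565.8  84.7 103.3] [-9.2 -2.9 24.9] [-0.65  1.85 -0.01] [[-0.875, 0.485, 0.003], [0.485, 0.875, -0.001], [-0.003, 0.0, -1.0]]
```

View pics/w23.png

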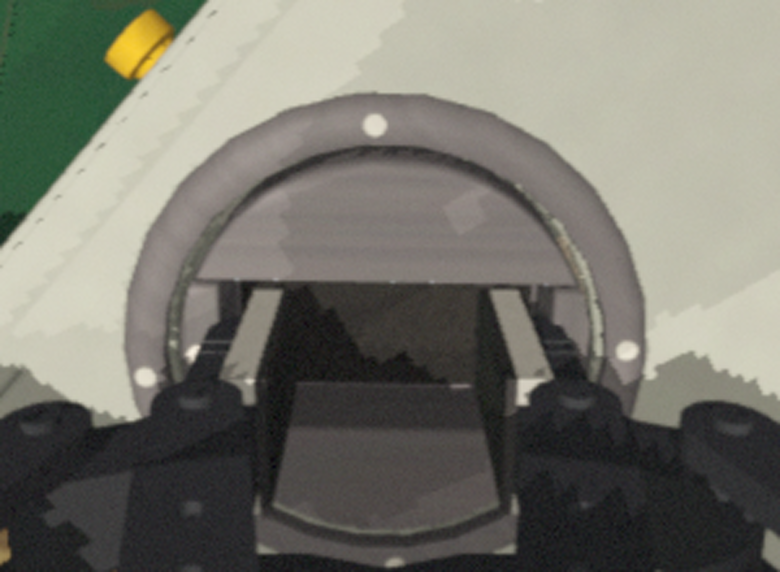

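Turning with the tool. Continuing to the stop.

```bash
python3 -m jog '[{"offset":[0,0,0],"twist":0.15,"jaw":0.6},{"offset":[0,0,0],"twist":0.3,"jaw":0.6},{"offset":[0,0,0],"twist":0.45,"jaw":0.6},{"offset":[0,0,0],"twist":0.6,"jaw":0.6},{"offset":[0,0,0],"twist":0.75,"jaw":0.6},{"offset":[0,0,0],"twist":0.85,"jaw":0.6},{"offset":[0,0,0],"twist":0.93,"jaw":0.6},{"offset":[0,0,0],"twist":0.93,"jaw":0.6}]'
python3 - <<'E'
from meas2 import *
s=manip.read_state();print(s["q"].round(3),s["tcp_pos"].round(1),s["ft_force"].round(1),s["torque"].round(2),R.from_rotvec(s["ee_rot"]).as_matrix().round(3).tolist())
d=manip.get_image('wrist'); cv2.imwrite("pics/w24.png",cv2.resize(d["img"][130:350,180:480],None,fx=2.6,fy=2.6,interpolation=cv2.INTER_CUBIC))
E
```

```text
t: 25.18
tcp_pos: [565.7, 84.8, 102.8]
ee_rot: [2.061, 2.367, 0.001]
ft_force: [-8.1, -3.4, 21.3]
grip_width: 33.6
[ 0.448  0.509 -0.862  1.662  0.417  1.162 -0.381] [565.7  84.8 102.8] [-8.1 -3.4 21.3] [-0.74  1.56  1.14] [[-0.138, 0.99, 0.003], [0.99, 0.138, -0.001], [-0.002, 0.003, -1.0]]
```

View pics/w24.png

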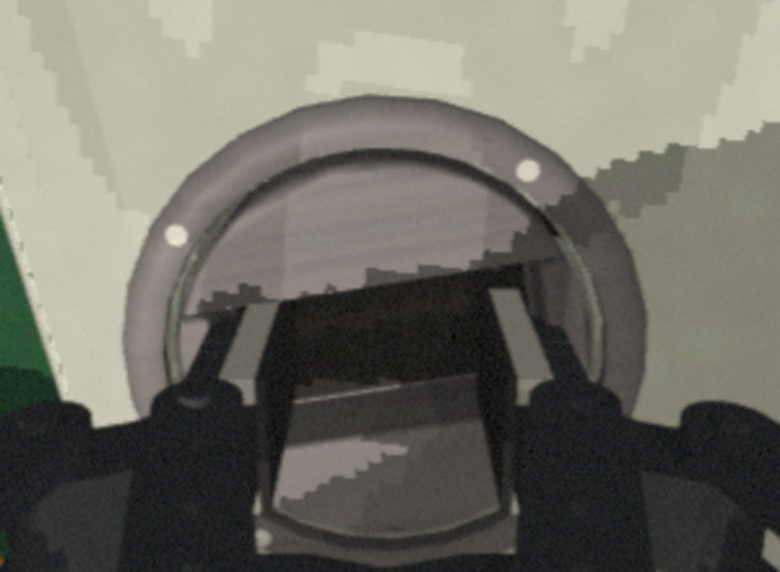

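```bash
python3 -m jog '[{"offset":[0,0,-0.001],"twist":0.05,"jaw":0.6},{"offset":[0,0,-0.002],"twist":0.06,"jaw":0.6},{"offset":[0,0,-0.004],"twist":0.06,"jaw":0.6},{"offset":[0,0,-0.007],"twist":0.06,"jaw":0.6},{"offset":[0,0,-0.01],"twist":0.06,"jaw":0.6},{"offset":[0,0,-0.014],"twist":-0.05,"jaw":0.6},{"offset":[0,0,-0.03],"twist":-0.05,"jaw":0.6},{"offset":[0,0,-0.08],"twist":-0.05,"jaw":0.6}]'
python3 -m jog '[{"offset":[0,0,-0.06],"twist":0,"jaw":0.6},{"offset":[0,0,-0.06],"twist":0,"jaw":0.6}]'
python3 - <<'E'
from meas2 import *
s=manip.read_state();print(s["q"].round(3),s["tcp_pos"].round(1),R.from_rotvec(s["ee_rot"]).as_matrix().round(3).tolist())
d=manip.get_image('wrist'); np.savez("w25.npz",**d); cv2.imwrite("pics/w25.png",d["img"])
W=cloud(d)
for hh in (-20,-60,-90,-120,-150,-165):
        p=np.array([654.6,196.9])+hh*np.array([.9487,.3162])+10*np.array([-.3162,.9487]); r=np.hypot(W[...,0]-p[0],W[...,1]-p[1]); k=(r<4)&(W[...,2]<140)&(W[...,2]>90)
        if k.sum()>5: print(hh,np.median(W[...,2][k]).round(1))
E
```

```text
t: 26.22
tcp_pos: [563.5, 83.7, 179.7]
ee_rot: [-2.006, -2.413, 0.005]
ft_force: [0.8, -0.4, 1.2]
grip_width: 34.5
t: 26.48
tcp_pos: [567.2, 86.0, 246.9]
ee_rot: [2.003, 2.412, 0.012]
ft_force: [0.1, -0.3, 0.3]
grip_width: 34.6
[ 0.493  0.395 -0.932  1.469  0.32   1.427 -0.26 ] [567.2  86.  246.9] [[-0.183, 0.983, 0.01], [0.983, 0.183, 0.002], [-0.0, 0.01, -1.0]]
-20 111.6
-60 112.4
-90 112.8
-120 113.3
-150 113.8
-165 114.0
```

View pics/w25.png

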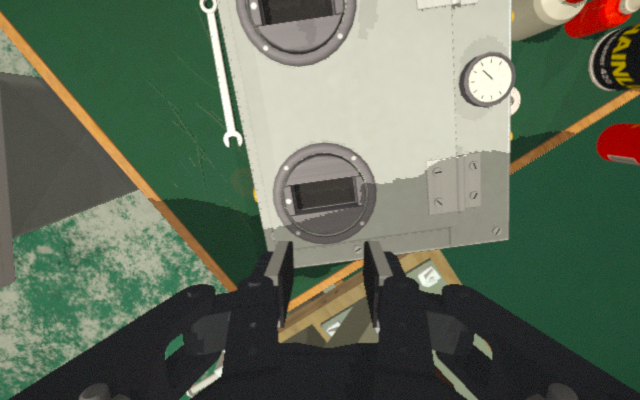

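```bash
python3 -m jog '[{"offset":[0,0,-0.05],"twist":0,"jaw":0.6},{"offset":[0,-0.01,-0.1],"twist":0,"jaw":0.6},{"offset":[0,-0.03,-0.15],"twist":0,"jaw":0.6},{"offset":[0,-0.06,-0.17],"twist":0,"jaw":0.6},{"offset":[0,-0.06,-0.17],"twist":0,"jaw":0.6}]'
python3 - <<'E'
from meas2 import *
s=manip.read_state();print(s["q"].round(3),s["tcp_pos"].round(1))
d=manip.get_image('wrist'); np.savez("w26.npz",**d); cv2.imwrite("pics/w26.png",d["img"])
d=load("w26.npz")
try: slots(d,117,cen=((515.8,232.7),(565.5,84.8)))
except Exception as e: print(e)
d=load("w25.npz")
try: slots(d,117,cen=((565.5,84.8),))
except Exception as e: print(e)
d=manip.get_image('top'); cv2.imwrite("pics/t26.png",d["img"]); np.savez("t26.npz",**d)
cv2.imwrite("pics/s26.png",manip.get_image('scene')["img"])
E
```

```text
t: 27.15
tcp_pos: [505.2, 73.7, 412.3]
ee_rot: [2.004, 2.415, 0.002]
ft_force: [0.3, -0.3, 0.3]
grip_width: 34.1
[ 0.584  0.216 -0.975  1.277  0.183  1.736 -0.164] [505.2  73.7 412.3]
L 127.0 slot c [516.8 231.5] size [56.9 27.4] turn 1.573 1.567 bezel [515.5 232.6] R 46.0 220
R 122.0 slot c [567.3  82.5] size [62.7 29.3] turn 1.568 1.585 bezel [564.9  84.2] R 45.6 100
L 146.0 slot c [565.6  84.1] size [57.7 28.8] turn 1.612 1.608 bezel [565.   84.3] R 45.8 132
```

View pics/w26.png

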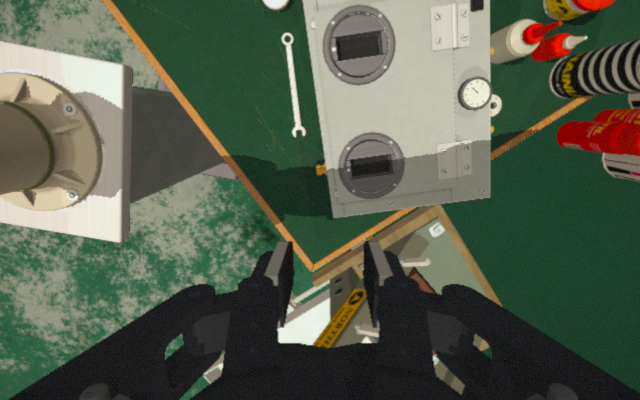

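View pics/t26.png

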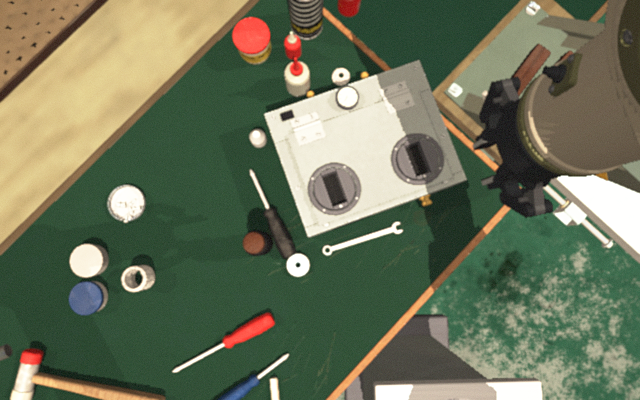

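View pics/s26.png

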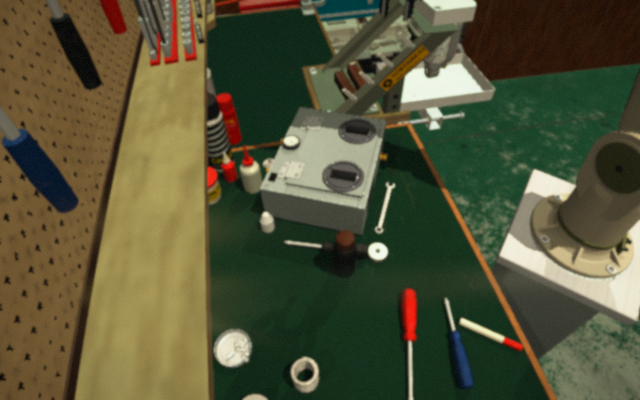

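```bash
python3 -c "
from h import *
s=manip.read_state(); print(s['t'],abs(s['qvel']).max(),s['ft_force'].round(1)); print(manip.close_job())"
```

```text
27.3 0.02036945280529281 [-0.2  0.2 -0.4]
the job is handed in; nothing more can be done
None
```

The filter unit is closed up. I pushed the hatch down with shut fingertips, then pressed and turned the left fastener and then the right one clockwise to their stops, with two tips in each slot. The job was handed in at 27.3 s of the 59 s allowed.

**Last checks:**
- **Fasteners:** the last pictures measured about 1.57 rad on both. An earlier, closer view of the right one read 1.61. The wrist moment rose to between 1 and 3 N m at each stop.
- **Hatch:** it measured about 0.017 rad, which matches the locked rest of about 0.015.
- **Surroundings:** by eye, the tools and parts look unmoved in the top and scene pictures.
- **Arm:** it finished still and about 0.4 m above the bench, with no load on the wrist (under 1 N).

**Things that did not go right first time:**
- After the first push the hatch sprang back to about 0.12 rad. I pushed it down again and lifted slowly, and it stayed at about 0.06.
- On the first try, backing off under load dragged the left fastener back to about 1.47 rad. I turned it to the stop again and took the load off before lifting.
- Pressing hard in the left slot, the wrist force briefly reached 57 N in all three directions, still under the 120 N limit.

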